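# Check-weigh a casting charge on the beam scale

## Task

The beam scale was left with its beam free: arrest the beam with the lever, put the knobbed set weight in the small dish at the back, and load every ingot lengthwise onto the pan as one wall along its middle in staggered courses: three end to end as the bottom course filling the pan's length, the next ones each centred across a joint of the course below, a sixth, if there is one, on top across the last joint. Then release the beam with the lever, let the loaded pan sink and settle for a couple of seconds, and arrest the beam again, with the wall still standing on the level pan and the weight in its dish. Handle ingots and weight only while the beam is arrested.

Things in the scene. Friction and masses are not known exactly. Their poses are not given: they have to be found in the camera images.
- pan_seat (a point): centre of the upper face of the scale's flat pan (110 mm along its x, 277 mm along its y, z up), about 77 mm above the desk when the beam is level. x points from the pan to the pivot column (away from the robot). Wall places, length along y, all at x = 0: bottom course y = -86, 0, +86 mm; second -43, +43; third 0 (6 mm gaps between ends). The pan stays level as it rises or sinks 7 mm.
- pan_end (a point): middle of the inner face of the lip at the pan's +y end, at the pan's upper face: 134.5 mm to +y of the pan's centre; the other lip is its mirror image. Lips are 4 mm thick and 8 mm high; the pan's long sides have no rim.
- beam (a joint): tilt of the scale's beam, rad: 0 level; +0.06 loaded pan fully down (what four or more ingots do when the beam is free); -0.06 pan up, counterweight down (empty pan, beam free). Held near 0 when arrested.
- arrest_lever (a joint): arrest lever on the scale's right side (as seen from the robot), rad: 0 leaning 0.6 rad towards the robot = beam free; 1.2 leaning 0.6 rad away = beam arrested, held level by two lifted posts (push it home to its stop). Stays where it is left; 3 to 8 N at the grip move it.
- lever_grip (a point): middle of the lever's black cranked grip, a cylinder 18 mm across and 46 mm long along the pan's y, reaching from the lever stem outward (-y), so that it can be pinched from above across x. The stem is 31 mm to +y of this point; this point swings on an 85 mm radius.
- lever_hinge (a point): point on the lever's hinge axis (axis along the pan's y), in the plane of the grip's middle; the grip is 85 mm from it at the angle (lever - 0.6 rad) from upright, positive away from the robot; 45 mm above the desk; its x and y axes are parallel to the pan's.
- weight_knob (a point): centre of the knob of the loose brass set weight (0.45 kg): body 56 mm across and 24 mm high, short neck, knob 24 mm across and 14 mm high; this point is on its upright axis, 38 mm above its underside, 8 mm below its top. It stands on the desk to the right in front of the scale. Take it by the knob.
- dish_seat (a point): centre of the inner floor of the small round steel dish on the back end of the beam, about 76 mm above the desk when level; inside about 74 mm across, rim 15 mm high above this floor and 85 mm across outside. It tilts a little with the beam.
- ingot1 (a point): centre (half-way up) of cast aluminium ingot 1: a rounded bar 80 mm long (its y), 44 mm wide (its x), 30 mm high (its z), about 0.25 kg. Four to six ingots lie flat on the desk; all are alike; None if absent.
- ingot2 (a point): centre (half-way up) of cast aluminium ingot 2: a rounded bar 80 mm long (its y), 44 mm wide (its x), 30 mm high (its z), about 0.25 kg. Four to six ingots lie flat on the desk; all are alike; None if absent.
- ingot3 (a point): centre (half-way up) of cast aluminium ingot 3: a rounded bar 80 mm long (its y), 44 mm wide (its x), 30 mm high (its z), about 0.25 kg. Four to six ingots lie flat on the desk; all are alike; None if absent.
- ingot4 (a point): centre (half-way up) of cast aluminium ingot 4: a rounded bar 80 mm long (its y), 44 mm wide (its x), 30 mm high (its z), about 0.25 kg. Four to six ingots lie flat on the desk; all are alike; None if absent.
- ingot5 (a point): centre (half-way up) of cast aluminium ingot 5: a rounded bar 80 mm long (its y), 44 mm wide (its x), 30 mm high (its z), about 0.25 kg. Four to six ingots lie flat on the desk; all are alike; None if absent.
- ingot6 (a point): centre (half-way up) of cast aluminium ingot 6: a rounded bar 80 mm long (its y), 44 mm wide (its x), 30 mm high (its z), about 0.25 kg. Four to six ingots lie flat on the desk; all are alike; None if absent.

How it is judged:
By the outcome, as a careful person would: the job done as asked, in the order asked, and still so for the second after the job is handed in, with the robot touching nothing.
Of bar1, bar2, bar3, bar4, bar5, bar6 only 4 to 6 are there at a start; the rules pass over those that are not, and their reading is None.
At some moment in a run one of set_weight may be knocked a few centimetres aside while the robot is not near it.
Once in a run the grip may slacken for a moment while it holds something.
It also fails if it takes over 210 s, if anything falls off the work surface, if the arm or the gripper's body presses on something with over 40 N, if the wrist force passes 120 N, or if a joint passes its speed limit or range.

## Robot

A 6-joint arm with a two-finger parallel gripper is mounted at the origin on a cart in front of the work surface, level with it; the furniture and walls round the work are solid. World frame = base frame: x ahead of the robot, y to its left, z up, the work surface at z = 0. Lengths are in m, angles in rad, forces in N, time in s.
With the tool pointing down it reaches from about 0.35 to 0.85 m from the base axis. Payload 8.1 kg.
Tool frame: the origin (TCP) lies between the finger pads; the fingertips stand 11 mm ahead of it and the grasp point (between the pads) lies 8 mm behind it (tips_ahead is the z of the fingertips in the tool frame, in m); z points along the fingers, y is the line along which they close (so a half turn about z gives the same grasp; the last joint's range is limited). The gripper opens to 93 mm and grips with 3 to 60 N. Pads are 15 mm wide; open, the fingers measure 128 mm over their backs; the gripper's body (75 mm by 188 mm) begins 65 mm behind the grasp point.
Start: joints at [-1.274, 0.13, 1.488, -0, 1.523, -0.085], TCP at [0.224, -0.557, 0.23] pointing down, gripper open.
Joint ranges: [-2.96, 2.96], [-0.89, 2.26], [0.02, 2.5], [-1.34, 4.48], [0, 2.73], [-2.66, 2.66]. Speed limits (rad/s): [2.39, 2.39, 2.79, 3.14, 3.14, 3.14].

## Interface

Orientations are given as a rotation vector (axis times angle).
In Python, from plant import read_state, read_camera, close_job, tips_ahead gives the robot as it stands. The module is installed in compiled form; this text tells all that it offers.
- The arm moves only by the tool move_arm, never from a script. Its argument "plan" is a list of rows, each a list of 7 numbers: the turn, a rotation vector about the tool's x, y, z in units of 6 degrees (1.0 is 6 degrees), then the shift along the tool's x, y, z in units of 25 mm (1.0 is 25 mm), then the finger opening in mm, from 0 to 93. A call has exactly 10 rows; each row shifts and turns the commanded pose from where the row before left it, along the tool's axes as they then stand; what a row does not reach is not made up. A row lasts 1/10 s, in which the tool goes at most 50 mm and 8.59 degrees, less where a joint would pass 70% of its speed; a pose out of reach is approached as far as the arm can. A call is refused whole if a number of a shift passes 1 or a number of a turn 1, either way. A call with a gripper value outside its range is refused whole. The fingers move at their own pace and stop on an object; "force" is the grip in N (left out, the last holds). Time passes only in rows, so rows that do not move let the fingers close, or fill a call up. It gives the time, the measured TCP pose, the force, the opening and the grip force at its end, in the units of the state.
- read_state(): the state, without advancing time (a new reading comes with each control period).
- read_camera(name): name is "side" or "top" or "wrist"; returns a dict with "frame" (400x640x3 uint8, red, green, blue), "z_map" (400x640 float32, m along the optical axis (not along the pixel's ray), 0 where there is no reading), "fx", "fy", "cx", "cy" (pixels), "rvec" (rotation vector, rad) and "tvec" (3), from world to camera coordinates, as OpenCV has them. Camera axes: x right, y down, z forward; pixel columns grow to the right and rows downward; lengths in m; the calibration is good to about 2 mm. The wrist camera is an equidistant fisheye: a pixel r from the principal point sees the ray r / f radians off the axis. A picture is of the moment at which its call begins.
- close_job(): hands the job in; it is judged then, once.
The state is a dict: "t": time; "q": joint angles; "dq": joint speeds; "joint_torque": joint torques, N m; "tool_pos": TCP position; "orientation": TCP orientation; "force": force on the tool from outside, world axes, zero at the start; "wrist_torque": the same for the moment, N m; "opening": finger opening in m; "gripper_force": force on a finger pad.
Only numpy, scipy, OpenCV 4.12 (cv2) and the standard library are available. Lean on these libraries where they do the work, as an engineer would, in place of code of your own. Each camera call takes 0.05 s, during which the arm holds its last target. There are 200 camera calls.

## Working session

There is one attempt and no reset: what is moved stays moved. The work goes in short steps, Python scripts to look and compute and a tool call to move; the robot and the scene stay as the last step left them, time stands still between calls to the robot, and variables do not carry over. Pictures are saved under pics/ and viewed, at most 14 in all, crops included, and the job is handed in when it is done.

Besides the shell and the picture viewer there is one more tool, called after ">>>" as a command line: name --pt "numbers of a row" for each row, then --argument value for the rest. move_arm: Moves the arm, as the interface text tells. Its arguments: {"type":"object","properties":{"plan":{"type":"array","items":{"type":"array","items":{"type":"number"}}},"force":{"type":"number"}},"required":["plan"]}

```bash
mkdir -p pics; ls; python3 - <<'E'
from plant import *
import cv2,numpy as np
s=read_state();print(s)
for n in("top","side"):
    c=read_camera(n);cv2.imwrite(f"pics/{n}0.png",c["frame"][:,:,::-1]);np.savez(f"{n}0.npz",**c)
    R=cv2.Rodrigues(np.array(c["rvec"],float))[0];print(n,c["fx"],c["fy"],c["cx"],c["cy"],-R.T@np.array(c["tvec"]).ravel(),R[2])
print(tips_ahead)
E
```

```text
pics
{'t': 0.0, 'q': array([-1.27441256e+00,  1.31128637e-01,  1.48926163e+00, -7.80959794e-06,
        1.52300486e+00, -8.54118209e-02]), 'dq': array([-0.00014211,  0.00057999,  0.00061333,  0.0009641 ,  0.00129862,
       -0.00146455]), 'joint_torque': array([ 1.54589776e-03, -5.59839749e+01, -4.91756129e+01,  7.67890736e-02,
        3.56983789e-02, -1.42842173e-04]), 'tool_pos': array([ 0.22340462, -0.55627203,  0.22861655]), 'orientation': array([-3.08276415e+00, -5.95747867e-01,  3.10119363e-04]), 'force': array([0.05942722, 0.21076651, 1.03179088]), 'wrist_torque': array([ 0.01316496, -0.01157022, -0.01950186]), 'gripper_force': 0.0, 'opening': 0.09305222599343942}
top 391.4538644211561 391.4538644211561 317.9631918267525 197.92518083832294 [0.39261511 0.01241462 1.12444432] [ 0.15407485  0.0012277  -0.98805842]
side 483.8700367329838 483.8700367329838 315.1378297003412 193.88997508574235 [0.54673916 0.98263511 0.94760279] [-0.02016522 -0.75157981 -0.65933387]
0.011
```

View pics/top0.png

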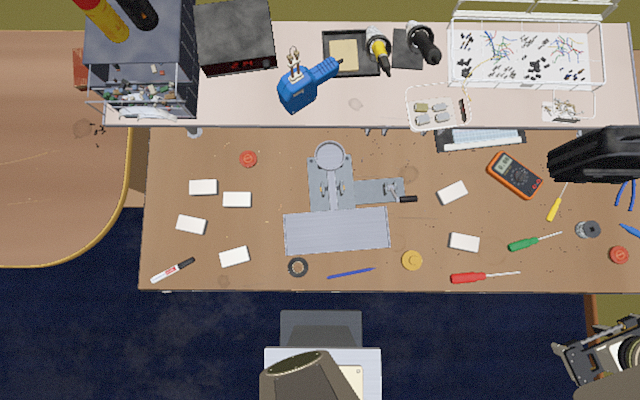

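View pics/side0.png

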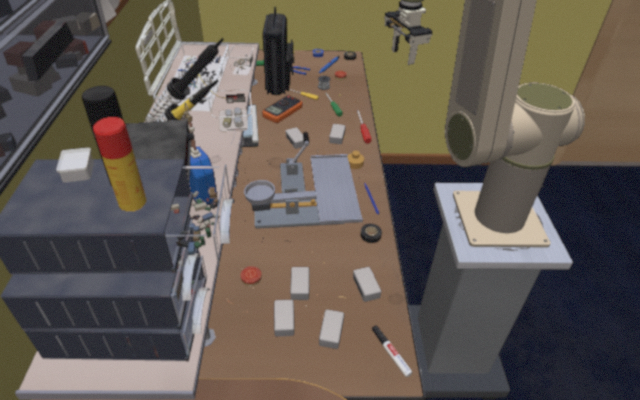

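The top view shows six white ingots at (203,187), (237,199), (191,225), (234,256), (452,192) and (464,242). It also shows the weight at (411,260), the black grip at (408,198), the dish at (331,156) and the pan at (336,230). The side view agrees. Next I'll measure them.

```bash
cat >h.py <<'E'
import numpy as np,cv2
from plant import *
from scipy.spatial.transform import Rotation as Ro
def cam(n):
    c=read_camera(n);return prep(c)
def prep(c):
    c=dict(c);c["R"]=cv2.Rodrigues(np.array(c["rvec"],float))[0];c["C"]=-c["R"].T@np.array(c["tvec"],float).ravel();return c
def ray(c,uv):
    uv=np.atleast_2d(uv).astype(float)
    d=np.c_[(uv[:,0]-c["cx"])/c["fx"],(uv[:,1]-c["cy"])/c["fy"],np.ones(len(uv))]
    return d@c["R"]
def plane(c,uv,z):
    d=ray(c,uv);return c["C"]+d*((z-c["C"][2])/d[:,2])[:,None]
def cloud(c):
    v,u=np.mgrid[:400,:640];d=ray(c,np.c_[u.ravel(),v.ravel()])
    return (c["C"]+d*np.array(c["z_map"]).ravel()[:,None]).reshape(400,640,3)
def ingots(c,zt=.03,show=True):
    f=c["frame"].astype(int);P=cloud(c)
    m=(f.min(2)>190)&(f.max(2)-f.min(2)<30)&(abs(P[...,2]-zt)<.012)&(P[...,0]<.80)
    out=[]
    for k in cv2.findContours(m.astype(np.uint8),cv2.RETR_EXTERNAL,cv2.CHAIN_APPROX_NONE)[0]:
        if cv2.contourArea(k)<150: continue
        w=plane(c,k[:,0],zt)[:,:2]
        (x,y),(a,b),g=cv2.minAreaRect((w*1000).astype(np.float32))
        yaw=g if b<a else g+90   # long axis angle from world x, deg
        out.append((round(x),round(y),round(max(a,b)),round(min(a,b)),round((yaw)%180,1)))
        if show: print(k[:,0].mean(0).round(),out[-1])
    return out
E
python3 - <<'E'
from h import *
c=prep(np.load("top0.npz"));P=cloud(c)
ingots(c)
f=c["frame"];hsv=cv2.cvtColor(f,cv2.COLOR_RGB2HSV)
for n,(u,v) in dict(pan=(336,232),dish=(331,156),knob=(411,260),grip=(408,198),desk=(300,280),shelf=(300,115),shelf2=(400,115),stem=(398,190),blue=(297,52),base=(318,200)).items():print(n,hsv[v,u],P[v,u].round(3))
# pan
m=(abs(P[...,2]-.084)<.012)&(hsv[...,1]<70)&(P[...,0]<.6)&(P[...,0]>.35)&(abs(P[...,1])<.25)
m[:200]=0
k=max(cv2.findContours(m.astype(np.uint8),cv2.RETR_EXTERNAL,cv2.CHAIN_APPROX_NONE)[0],key=cv2.contourArea)
z=np.median(P[m][:,2]);r=cv2.minAreaRect((plane(c,k[:,0],z)[:,:2]*1000).astype(np.float32));print("pan",z,r,cv2.boxPoints(r))
# knob brass
m=(hsv[...,0]>15)&(hsv[...,0]<30)&(hsv[...,1]>100)&(hsv[...,2]>130);m[:,:390]=0;m[:,435:]=0;m[:240]=0;m[285:]=0
q=P[m];print("brass",q.shape,q.max(0),q.min(0)); t=q[q[:,2]>.036];print(t.mean(0),len(t),(t.max(0)+t.min(0))/2)
# dish
sub=P[135:176,310:352].reshape(-1,3);
t=sub[(sub[:,2]>.07)&(sub[:,0]>.55)];print("dish",t.min(0),t.max(0),(t.max(0)+t.min(0))/2)
# grip
m=(f.max(2)<60);m[:,:395]=0;m[:,425:]=0;m[:185]=0;m[210:]=0;q=P[m];print("grip",len(q),q.mean(0),q.min(0),q.max(0))
cv2.imwrite("pics/a.png",cv2.resize(f[120:285,260:480][:,:,::-1],None,fx=3.5,fy=3.5,interpolation=cv2.INTER_CUBIC))
E
```

```text
[233. 256.] (399, 246, 78, 41, 106.3)
[464. 242.] (443, -394, 76, 41, 79.0)
[190. 224.] (488, 372, 77, 41, 78.8)
[236. 198.] (560, 245, 77, 37, 90.4)
[452. 192.] (583, -367, 77, 40, 116.6)
[202. 186.] (595, 344, 74, 42, 92.9)
pan [113  21 197] [ 0.464 -0.035  0.086]
dish [110  19 199] [ 0.674 -0.022  0.074]
knob [ 21 132 214] [ 0.392 -0.24   0.049]
grip [12 16 80] [ 0.55  -0.219  0.126]
desk [ 15  92 166] [0.334 0.063 0.003]
shelf [ 11  25 216] [0.769 0.063 0.135]
shelf2 [  8  21 219] [ 0.77  -0.202  0.136]
stem [104  26 169] [ 0.59  -0.217  0.014]
blue [ 21  66 186] [0.812 0.058 0.377]
base [104  25 174] [0.559 0.014 0.018]
pan 0.08495756952918954 ((469.7523498535156, -33.62586975097656), (110.73273468017578, 278.625732421875), 4.906518459320068) [[ 402.6734    100.440994]
 [ 426.50433  -177.16374 ]
 [ 536.8313   -167.69273 ]
 [ 513.00037   109.912   ]]
brass (349, 3) [0.41961852 0.01241462 1.12444432] [ 0.36348318 -0.27999181 -0.00094998]
[ 0.39289647 -0.24121678  0.06258769] 66 [ 0.39285192 -0.12239578  0.58073754]
dish [ 0.63277262 -0.05667014  0.07003034] [0.7168087  0.02542631 0.09392556] [ 0.67479066 -0.01562192  0.08197795]
grip 59 [ 0.54226639 -0.210968    0.15898   ] [ 0.39261511 -0.2406482   0.11916104] [0.55541962 0.01241462 1.12444432]
```

View pics/a.png

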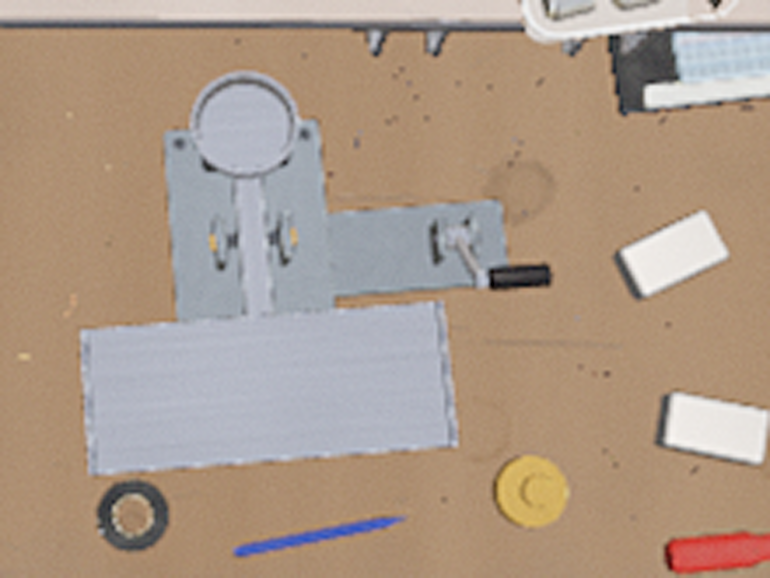

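```bash
cat >>h.py <<'E'
def go(x,y,z,th,s=None):
    """deltas to reach TCP x,y,z (m) with tool-y line at world angle th (deg); assumes tool down"""
    s=s or read_state();R=Ro.from_rotvec(s["orientation"]).as_matrix()
    th0=np.degrees(np.arctan2(R[1,1],R[0,1]));d=(th-th0+90)%180-90
    t=np.radians(th0+d);ty=np.array([np.cos(t),np.sin(t),0]);tx=np.array([-ty[1],ty[0],0])
    D=np.array([x,y,z])-s["tool_pos"]
    tz=R[:,2]
    print(f"t={s['t']:.1f} tcp={s['tool_pos'].round(4)} th0={th0:.1f} tilt={np.round(tz[:2],3)} F={np.round(s['force'],1)} open={s['opening']*1000:.1f} gf={s['gripper_force']:.1f}  TURNz={-d/6:.2f}u  (after turn) SHIFT x={D@tx/.025:.2f} y={D@ty/.025:.2f} z={-D[2]/.025:.2f} u; q6={s['q'][5]:.2f}")
PY=4.95
ex=np.array([np.cos(np.radians(PY)),np.sin(np.radians(PY))]);ey=np.array([-ex[1],ex[0]])
E
python3 - <<'E'
from h import *
c=prep(np.load("top0.npz"));P=cloud(c)
print("grip",plane(c,[[408.6,199],[399.7,199.5],[417.4,198.6]],.116))
q=P[(P[...,0]>.5)&(P[...,0]<.73)&(abs(P[...,1]+.08)<.2)];print("tall",q[q[:,2]>.09].round(3)[::12], np.bincount((q[:,2]*100).astype(int).clip(0)))
s=read_state();R=Ro.from_rotvec(s["orientation"]).as_matrix();print(R.round(3))
go(.551,-.218,.23,5)
E
```

```text
grip [[ 0.5485732  -0.22254864  0.116     ]
 [ 0.54710387 -0.19932273  0.116     ]
 [ 0.54977761 -0.24551433  0.116     ]]
tall [[ 0.728 -0.21   0.198]
 [ 0.714 -0.272  0.202]
 [ 0.713 -0.266  0.197]
 [ 0.71  -0.234  0.199]
 [ 0.727 -0.233  0.141]
 [ 0.729 -0.266  0.137]
 [ 0.641 -0.035  0.091]
 [ 0.568 -0.189  0.096]
 [ 0.558 -0.22   0.121]
 [ 0.557 -0.191  0.11 ]
 [ 0.555 -0.227  0.123]
 [ 0.552 -0.2    0.13 ]
 [ 0.552 -0.232  0.125]
 [ 0.55  -0.204  0.124]
 [ 0.549 -0.234  0.128]
 [ 0.547 -0.209  0.125]
 [ 0.547 -0.24   0.124]
 [ 0.544 -0.216  0.126]
 [ 0.542 -0.191  0.121]
 [ 0.543 -0.222  0.12 ]
 [ 0.53  -0.164  0.097]
 [ 0.51   0.109  0.093]
 [ 0.503 -0.166  0.095]] [5244 2454  167   14   31  163  469  483 1067   51    8   14  126    9
   10    0    0    0    0   31   18]
[[ 0.928  0.373 -0.   ]
 [ 0.373 -0.928  0.002]
 [ 0.    -0.002 -1.   ]]
t=0.1 tcp=[ 0.2234 -0.5563  0.2287] th0=-68.1 tilt=[-0.     0.002] F=[ 0.1 -0.3  0.1] open=93.0 gf=0.0  TURNz=-12.19u  (after turn) SHIFT x=12.34 y=14.23 z=-0.05 u; q6=-0.09
```

```bash
python3 - <<'E'
from h import *
go(.508,-.226,.111,-85)
E
```

```text
t=0.1 tcp=[ 0.2234 -0.5563  0.2287] th0=-68.1 tilt=[-0.     0.002] F=[ 0.1 -0.3  0.1] open=93.0 gf=0.0  TURNz=2.81u  (after turn) SHIFT x=12.49 y=-12.17 z=4.71 u; q6=-0.09
```

>>> move_arm --pt "0 0 0.94 0 0 0 0" --pt "0 0 0.94 0 0 0 0" --pt "0 0 0.93 0 0 0 0" --pt "0 0 0 1 -0.98 0 0" --pt "0 0 0 1 -0.98 0 0" --pt "0 0 0 1 -0.98 0 0" --pt "0 0 0 1 -0.98 0 0" --pt "0 0 0 1 -0.98 0 0" --pt "0 0 0 1 -0.98 0 0" --pt "0 0 0 1 -0.98 0 0" --force 20

```text
t: 1.1
tool_pos: [0.3835, -0.3693, 0.2292]
orientation: [-3.138, -0.137, 0.001]
force: [-0.9, 0.3, -0.6]
opening: 0.0179
gripper_force: 0.0
```

>>> move_arm --pt "0 0 0 0.9 -0.88 0 0" --pt "0 0 0 0.9 -0.88 0 0" --pt "0 0 0 0.9 -0.88 0 0" --pt "0 0 0 0.9 -0.88 0 0" --pt "0 0 0 0.9 -0.88 0 0" --pt "0 0 0 0.9 -0.88 0 0" --pt "0 0 0 0 0 1 0" --pt "0 0 0 0 0 1 0" --pt "0 0 0 0 0 1 0" --pt "0 0 0 0 0 0 0"

```text
t: 2.1
tool_pos: [0.5032, -0.2257, 0.15]
orientation: [-3.134, -0.138, 0.011]
force: [0.1, 0.6, -1.2]
opening: 0.0004
gripper_force: 0.0
```

```bash
python3 - <<'E'
from h import *
go(.508,-.226,.111,-85)
c=cam("side");cv2.imwrite("pics/b.png",cv2.resize(c["frame"][60:260,220:440][:,:,::-1],None,fx=3,fy=3))
E
```

```text
t=2.1 tcp=[ 0.5032 -0.2257  0.15  ] th0=-85.0 tilt=[-0.007  0.004] F=[ 0.1  0.6 -1.2] open=0.4 gf=0.0  TURNz=0.01u  (after turn) SHIFT x=0.19 y=0.03 z=1.56 u; q6=0.97
```

View pics/b.png

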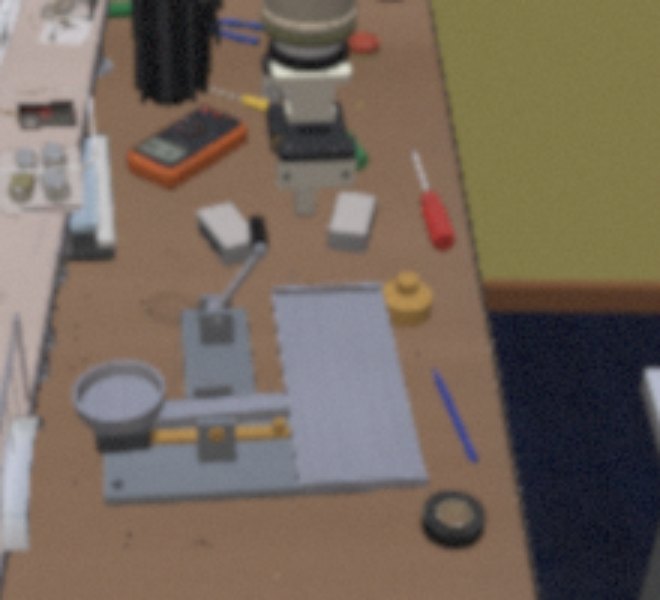

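The closed finger stands in front of the black grip, which is at (258,232) in the crop, and is well clear of the pan. I'll lower it and push.

>>> move_arm --pt "0 0 0 0 0 0.78 0" --pt "0 0 0 0 0 0.78 0" --pt "0 0 0 0.5 0 0 0" --pt "0 0 0 0.5 0 0 0" --pt "0 0 0 0.5 0 0 0" --pt "0 0 0 0.5 0 0 0" --pt "0 0 0 0.5 0 0 0" --pt "0 0 0 0.5 0 0 0" --pt "0 0 0 0.5 0 0 0" --pt "0 0 0 0.5 0 0 0"

```text
t: 3.15
tool_pos: [0.6054, -0.2193, 0.1168]
orientation: [3.138, 0.137, -0.002]
force: [-6.1, -0.7, -2.9]
opening: 0.0006
gripper_force: 2.5
```

>>> move_arm --pt "0 0 0 0.2 0 0 0" --pt "0 0 0 0.2 0 0 0" --pt "0 0 0 0.2 0 0 0" --pt "0 0 0 0.2 0 0 0" --pt "0 0 0 0.1 0 0 0" --pt "0 0 0 0.1 0 0 0" --pt "0 0 0 0 0 0 0" --pt "0 0 0 0 0 0 0" --pt "0 0 0 0 0 0 0" --pt "0 0 0 0 0 0 0"

```text
t: 4.15
tool_pos: [0.6242, -0.2168, 0.1148]
orientation: [-3.136, -0.135, 0.02]
force: [-29.6, 0.3, 8.8]
opening: 0.0004
gripper_force: 15.0
```

>>> move_arm --pt "0 0 0 -0.4 0 0 0" --pt "0 0 0 -0.5 0 0 0" --pt "0 0 0 -0.5 0 -0.6 0" --pt "0 0 0 -0.5 0 -1 0" --pt "0 0 0 -0.5 0 -1 0" --pt "0 0 0 -1 0.5 -0.5 40" --pt "0 0 0 -1 0.5 0 60" --pt "0 0 0 -1 0.5 0 60" --pt "0 0 0 -0.5 0 0 60" --pt "0 0 0 0 0 0 60"

```text
t: 5.15
tool_pos: [0.4863, -0.2672, 0.1944]
orientation: [3.138, 0.135, 0.003]
force: [-0.0, -0.1, -0.5]
opening: 0.0359
gripper_force: 0.0
```

```bash
python3 - <<'E'
from h import *
go(.393,-.240,.03,-85)
c=cam("top");cv2.imwrite("pics/c.png",cv2.resize(c["frame"][120:285,170:480][:,:,::-1],None,fx=2.5,fy=2.5))
np.savez("top1.npz",**{k:c[k] for k in("frame","z_map","fx","fy","cx","cy","rvec","tvec")})
c=cam("side");cv2.imwrite("pics/d.png",cv2.resize(c["frame"][60:260,220:440][:,:,::-1],None,fx=3,fy=3))
E
```

```text
t=5.2 tcp=[ 0.4863 -0.2672  0.1944] th0=-85.1 tilt=[ 0.002 -0.001] F=[-0.  -0.1 -0.5] open=35.9 gf=0.0  TURNz=-0.01u  (after turn) SHIFT x=-3.62 y=-1.41 z=6.57 u; q6=0.89
```

View pics/c.png

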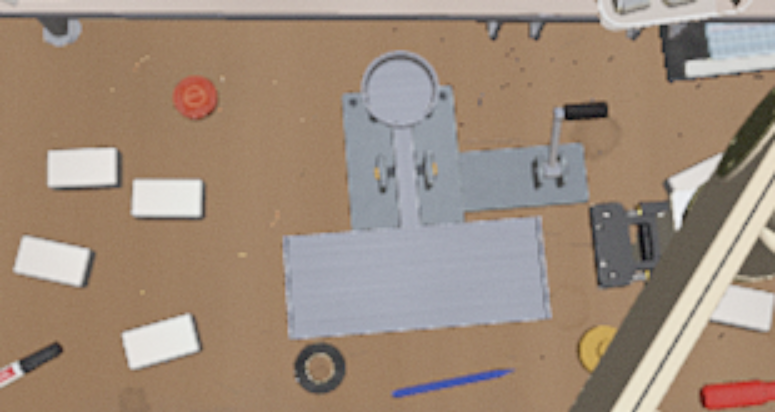

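The lever now leans away with its grip at (585,111), the beam looks level, and the weight is still at (601,350), partly under the arm. I'll re-measure the scale in its arrested state.

```bash
cat >>h.py <<'E'
def scale(c):
    P=cloud(c);hsv=cv2.cvtColor(c["frame"],cv2.COLOR_RGB2HSV)
    m=(abs(P[...,2]-.08)<.014)&(hsv[...,1]<70)&(P[...,0]<.6)&(P[...,0]>.35)&(abs(P[...,1])<.25);m[:203]=0
    k=max(cv2.findContours(m.astype(np.uint8),cv2.RETR_EXTERNAL,cv2.CHAIN_APPROX_NONE)[0],key=cv2.contourArea)
    z=np.median(P[m][:,2]);print("pan z",z,cv2.minAreaRect((plane(c,k[:,0],.08)[:,:2]*1000).astype(np.float32)))
    t=P[135:176,310:352].reshape(-1,3);t=t[(t[:,2]>.06)&(t[:,0]>.55)&(t[:,2]<.2)]
    r=t[t[:,2]>.084];print("dish",(t.max(0)+t.min(0))/2,cv2.minEnclosingCircle((t[t[:,0]>.645][:,:2]*1000).astype(np.float32)),"rim",np.median(r[:,2]),"floor",np.median(t[t[:,2]<.083][:,2]))
    f=c["frame"];m=(f.max(2)<70)&(P[...,2]>.09)&(P[...,2]<.15)&(P[...,0]>.5)&(P[...,0]<.69)&(abs(P[...,1]+.21)<.06)
    v,u=np.nonzero(m);print("grip",len(u),plane(c,[[u.mean(),v.mean()]],.118))
E
python3 - <<'E'
from h import *
for n in("top0","top1"): 
    c=prep(np.load(n+".npz"));scale(c)
    f=c["frame"];hsv=cv2.cvtColor(f,cv2.COLOR_RGB2HSV);m=(hsv[...,0]>15)&(hsv[...,0]<30)&(hsv[...,1]>100)&(hsv[...,2]>120)
    m[:,:390]=0;m[:,435:]=0;m[:240]=0;m[285:]=0;k=max(cv2.findContours(m.astype(np.uint8),cv2.RETR_EXTERNAL,cv2.CHAIN_APPROX_NONE)[0],key=cv2.contourArea)
    (u,v),r=cv2.minEnclosingCircle(k);print(u,v,r,plane(c,[[u,v]],.02),r*1.1/391)
print(plane(c,[[404,164.4]],.118))
E
```

```text
pan z 0.08491828809185886 ((478.6512756347656, -33.11309814453125), (128.3857879638672, 279.95458984375), 4.906518936157227)
dish [ 0.66954611 -0.01562192  0.07702344] ((676.18701171875, -15.440393447875977), 42.107425689697266) rim 0.0872667857210988 floor 0.0723283890757529
grip 70 [[ 0.5488291  -0.22228485  0.118     ]]
410.79412841796875 260.0294189453125 10.972612380981445 [[ 0.39138904 -0.24601951  0.02      ]] 0.03086924199253092
pan z 0.07829858430651448 ((471.4051208496094, -33.38789367675781), (114.52621459960938, 278.2242736816406), 4.906315803527832)
dish [ 0.66863525 -0.0155749   0.07872317] ((673.8536987304688, -16.13490104675293), 42.016963958740234) rim 0.09088736419081322 floor 0.0770823871077817
grip 95 [[ 0.64142395 -0.2122769   0.118     ]]
410.0952453613281 259.23809814453125 10.135799407958984 [[ 0.39355514 -0.244137    0.02      ]] 0.028515036697582825
[[ 0.64051494 -0.21264067  0.118     ]]
```

>>> move_arm --pt "0 0 0 -0.73 -0.26 0 60" --pt "0 0 0 -0.73 -0.26 0 60" --pt "0 0 0 -0.73 -0.26 0.6 60" --pt "0 0 0 -0.73 -0.26 0.6 60" --pt "0 0 0 -0.73 -0.26 0.6 60" --pt "0 0 0 0 0 0.6 60" --pt "0 0 0 0 0 0.6 60" --pt "0 0 0 0 0 0.2 60" --pt "0 0 0 0 0 0 60" --pt "0 0 0 0 0 0 60"

```text
t: 6.25
tool_pos: [0.3937, -0.2423, 0.1138]
orientation: [3.138, 0.139, 0.001]
force: [0.9, 0.1, 1.1]
opening: 0.0599
gripper_force: 0.0
```

```bash
python3 - <<'E'
from h import *
go(.393,-.243,.037,-85)
c=cam("wrist");print({k:c[k] for k in("fx","cx","cy")},c["C"],c["R"][2])
cv2.imwrite("pics/e.png",c["frame"][:,:,::-1])
E
```

```text
t=6.2 tcp=[ 0.3937 -0.2423  0.1138] th0=-84.9 tilt=[ 0.001 -0.   ] F=[0.9 0.1 1.1] open=59.9 gf=0.0  TURNz=0.01u  (after turn) SHIFT x=-0.03 y=0.03 z=3.07 u; q6=0.82
{'fx': 309.70691628693146, 'cx': 315.3364002774433, 'cy': 195.5987395121205} [ 0.46270768 -0.23541503  0.26971193] [-0.25115597 -0.02222445 -0.96769146]
```

View pics/e.png

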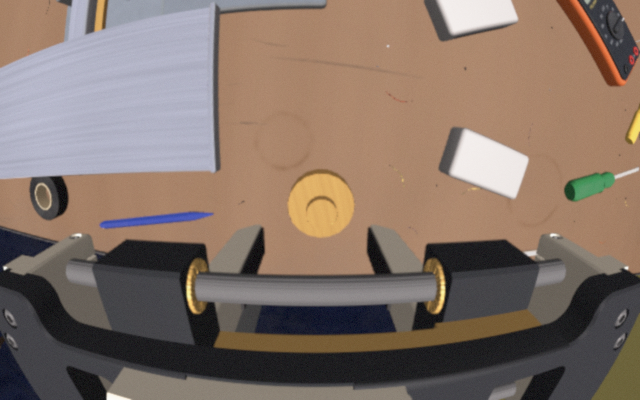

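The knob top is at (321,210), and the fingers stand symmetrically around it. I'll cast a fisheye ray to check its position.

```bash
cat >>h.py <<'E'
def fplane(c,uv,z):
    p=np.atleast_2d(uv).astype(float)-[c["cx"],c["cy"]];r=np.hypot(*p.T);a=r/c["fx"]
    d=np.c_[p*(np.sin(a)/np.maximum(r,1e-9))[:,None],np.cos(a)]@c["R"]
    return c["C"]+d*((z-c["C"][2])/d[:,2])[:,None]
E
python3 - <<'E'
from h import *
c=cam("wrist");print(fplane(c,[[321.5,211]],.046),fplane(c,[[321,205]],.024))
E
```

```text
[[ 0.39306511 -0.24648314  0.046     ]] [[ 0.39137093 -0.24666171  0.024     ]]
```

>>> move_arm --pt "0 0 0 -0.06 0.13 0 60" --pt "0 0 0 0 0 0.8 60" --pt "0 0 0 0 0 0.8 60" --pt "0 0 0 0 0 0.8 60" --pt "0 0 0 0 0 0.65 60" --pt "0 0 0 0 0 0 10" --pt "0 0 0 0 0 0 10" --pt "0 0 0 0 0 0 10" --pt "0 0 0 0 0 0 10" --pt "0 0 0 0 0 0 10" --force 45

```text
t: 7.35
tool_pos: [0.3923, -0.2449, 0.0378]
orientation: [-3.137, -0.137, -0.001]
force: [0.8, 6.2, 4.9]
opening: 0.0249
gripper_force: 3.0
```

>>> move_arm --pt "0 0 0 0 0 0 10" --pt "0 0 0 0 0 0 10" --pt "0 0 0 0 0 -0.3 10" --pt "0 0 0 0 0 -0.5 10" --pt "0 0 0 0 0 -0.8 10" --pt "0 0 0 0 0 -0.8 10" --pt "0 0 0 0 0 -0.9 10" --pt "0 0 0 0 0 -0.9 10" --pt "0 0 0 0 0 -0.8 10" --pt "0 0 0 0 0 0 10"

```text
t: 8.35
tool_pos: [0.3935, -0.2471, 0.166]
orientation: [3.134, 0.137, 0.008]
force: [1.0, -0.1, -3.5]
opening: 0.0221
gripper_force: 45.0
```

```bash
python3 - <<'E'
from h import *
go(.674,-.016,.16,-85)
E
```

```text
t=8.3 tcp=[ 0.3935 -0.2471  0.166 ] th0=-85.0 tilt=[ 0.005 -0.004] F=[ 1.  -0.1 -3.5] open=22.1 gf=45.0  TURNz=0.00u  (after turn) SHIFT x=11.98 y=-8.23 z=0.24 u; q6=0.81
```

>>> move_arm --pt "0 0 0 0.6 -0.41 0 10" --pt "0 0 0 0.8 -0.55 0 10" --pt "0 0 0 0.8 -0.55 0 10" --pt "0 0 0 0.8 -0.55 0 10" --pt "0 0 0 0.8 -0.55 0 10" --pt "0 0 0 0.8 -0.55 0 10" --pt "0 0 0 0.8 -0.55 0 10" --pt "0 0 0 0.8 -0.55 0 10" --pt "0 0 0 0.8 -0.55 0 10" --pt "0 0 0 0.8 -0.55 0 10"

```text
t: 9.35
tool_pos: [0.5743, -0.0943, 0.1606]
orientation: [-3.138, -0.137, 0.003]
force: [-0.8, -0.4, -5.1]
opening: 0.0226
gripper_force: 45.0
```

>>> move_arm --pt "0 0 0 0.8 -0.55 0 10" --pt "0 0 0 0.8 -0.55 0 10" --pt "0 0 0 0.8 -0.55 0 10" --pt "0 0 0 0.8 -0.55 0 10" --pt "0 0 0 0.6 -0.4 0 10" --pt "0 0 0 0.4 -0.25 0 10" --pt "0 0 0 0.2 -0.15 0 10" --pt "0 0 0 0 0 0 10" --pt "0 0 0 0 0 0 10" --pt "0 0 0 0 0 0 10"

```text
t: 10.35
tool_pos: [0.6768, -0.0113, 0.1617]
orientation: [3.138, 0.137, -0.001]
force: [0.1, -0.5, -4.6]
opening: 0.0223
gripper_force: 45.0
```

```bash
python3 - <<'E'
from h import *
go(.674,-.016,.114,-85)
c=cam("wrist");cv2.imwrite("pics/f.png",c["frame"][:,:,::-1])
for n,z in((( 0,0),.09),): pass
E
```

```text
t=10.3 tcp=[ 0.6768 -0.0113  0.1617] th0=-85.0 tilt=[-0.001 -0.   ] F=[ 0.1 -0.5 -4.6] open=22.3 gf=45.0  TURNz=-0.00u  (after turn) SHIFT x=-0.13 y=0.18 z=1.91 u; q6=1.39
```

View pics/f.png

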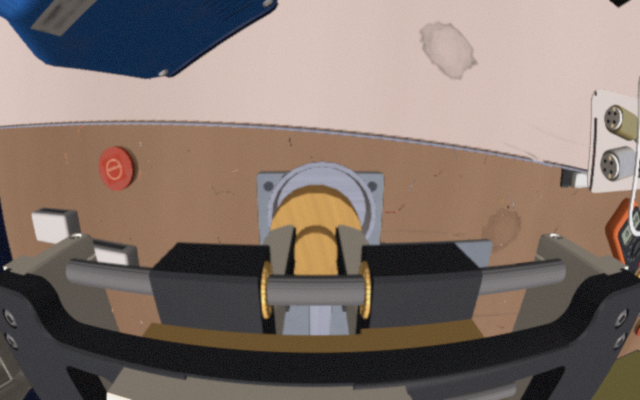

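The weight hangs over the dish at about (316,225), slightly left of the dish centre at about (322,210), which fits the computed 4.5 mm correction. Lowering it now.

>>> move_arm --pt "0 0 0 -0.13 0.18 0 10" --pt "0 0 0 0 0 0.4 10" --pt "0 0 0 0 0 0.4 10" --pt "0 0 0 0 0 0.4 10" --pt "0 0 0 0 0 0.3 10" --pt "0 0 0 0 0 0.2 10" --pt "0 0 0 0 0 0.1 10" --pt "0 0 0 0 0 0.05 10" --pt "0 0 0 0 0 0 10" --pt "0 0 0 0 0 0 10"

```text
t: 11.4
tool_pos: [0.6748, -0.0156, 0.1162]
orientation: [3.138, 0.137, 0.001]
force: [-0.1, -0.1, -4.3]
opening: 0.022
gripper_force: 45.0
```

>>> move_arm --pt "0 0 0 0 0 0.06 10" --pt "0 0 0 0 0 0.04 10" --pt "0 0 0 0 0 0 10" --pt "0 0 0 0 0 0 24" --pt "0 0 0 0 0 0 30" --pt "0 0 0 0 0 0 40" --pt "0 0 0 0 0 0 46" --pt "0 0 0 0 0 0 46" --pt "0 0 0 0 0 0 46" --pt "0 0 0 0 0 0 46"

```text
t: 12.4
tool_pos: [0.6745, -0.0156, 0.1131]
orientation: [-3.139, -0.137, 0.0]
force: [0.5, -0.3, -0.4]
opening: 0.0459
gripper_force: 0.0
```

>>> move_arm --pt "0 0 0 0 0 -0.3 46" --pt "0 0 0 0 0 -0.8 46" --pt "0 0 0 0 0 -1 46" --pt "0 0 0 0 0 -1 46" --pt "0 0 0 -0.5 0 -1 60" --pt "0 0 0 -1 0 0 60" --pt "0 0 0 -1 0 0 60" --pt "0 0 0 -1 0 0 60" --pt "0 0 0 -1 0 0 60" --pt "0 0 0 -1 0 0 60"

```text
t: 13.4
tool_pos: [0.5366, -0.0276, 0.2163]
orientation: [3.138, 0.138, 0.001]
force: [-0.0, -0.8, 0.0]
opening: 0.0599
gripper_force: 0.0
```

```bash
python3 - <<'E'
from h import *
c=cam("side");cv2.imwrite("pics/g.png",cv2.resize(c["frame"][150:260,220:400][:,:,::-1],None,fx=3,fy=3))
for i,(x,y,a) in enumerate([(.399,.246,106.3-90),(.443,-.394,79-90),(.488,.372,78.8-90),(.56,.245,.4),(.583,-.367,26.6),(.595,.344,2.9)]): 
    print(i);go(x,y,.016,a)
E
```

```text
0
t=13.4 tcp=[ 0.5338 -0.0278  0.2159] th0=-85.0 tilt=[-0.002 -0.   ] F=[ 2.8 -0.6 -0.2] open=60.2 gf=0.0  TURNz=13.12u  (after turn) SHIFT x=-12.02 y=2.10 z=8.00 u; q6=1.34
1
t=13.4 tcp=[ 0.5338 -0.0278  0.2159] th0=-85.0 tilt=[-0.002 -0.   ] F=[ 2.8 -0.6 -0.2] open=60.2 gf=0.0  TURNz=-12.33u  (after turn) SHIFT x=-15.07 y=-0.77 z=8.00 u; q6=1.34
2
t=13.4 tcp=[ 0.5338 -0.0278  0.2159] th0=-85.0 tilt=[-0.002 -0.   ] F=[ 2.8 -0.6 -0.2] open=60.2 gf=0.0  TURNz=-12.30u  (after turn) SHIFT x=15.33 y=-4.90 z=8.00 u; q6=1.34
3
t=13.4 tcp=[ 0.5338 -0.0278  0.2159] th0=-85.0 tilt=[-0.002 -0.   ] F=[ 2.8 -0.6 -0.2] open=60.2 gf=0.0  TURNz=-14.23u  (after turn) SHIFT x=10.90 y=1.12 z=8.00 u; q6=1.34
4
t=13.4 tcp=[ 0.5338 -0.0278  0.2159] th0=-85.0 tilt=[-0.002 -0.   ] F=[ 2.8 -0.6 -0.2] open=60.2 gf=0.0  TURNz=11.40u  (after turn) SHIFT x=13.01 y=4.32 z=8.00 u; q6=1.34
5
t=13.4 tcp=[ 0.5338 -0.0278  0.2159] th0=-85.0 tilt=[-0.002 -0.   ] F=[ 2.8 -0.6 -0.2] open=60.2 gf=0.0  TURNz=-14.65u  (after turn) SHIFT x=14.73 y=3.20 z=8.00 u; q6=1.34
```

View pics/g.png

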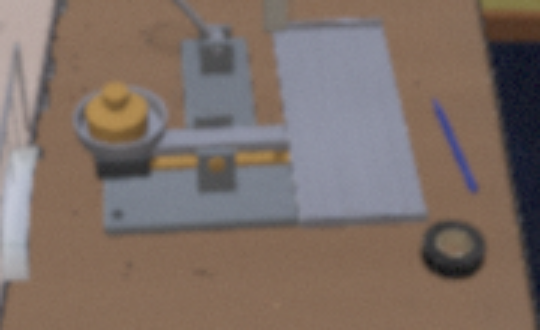

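The side view shows the weight standing upright inside the dish at (117,115), with the beam level. Next are the ingots, starting with the left one at (560,245).

>>> move_arm --pt "0 0 -1 0 0 0 70" --pt "0 0 -1 0 0 0 70" --pt "0 0 -1 0 0 0 70" --pt "0 0 -1 0 0 0 70" --pt "0 0 -1 0 0 0 70" --pt "0 0 -1 0 0 0 70" --pt "0 0 -1 0 0 0 70" --pt "0 0 -1 0 0 0 70" --pt "0 0 -1 0 0 0 70" --pt "0 0 -1 0 0 0 70" --force 35

```text
t: 14.45
tool_pos: [0.5378, -0.0276, 0.2164]
orientation: [2.645, 1.694, 0.001]
force: [0.3, 0.7, -0.4]
opening: 0.0699
gripper_force: 0.0
```

>>> move_arm --pt "0 0 -1 0 0 0 70" --pt "0 0 -1 0 0 0 70" --pt "0 0 -1 0 0 0 70" --pt "0 0 -1 0 0 0 70" --pt "0 0 -0.23 0 0 0 70" --pt "0 0 0 1 0.1 0 70" --pt "0 0 0 1 0.1 0 70" --pt "0 0 0 1 0.1 0 70" --pt "0 0 0 1 0.1 0 70" --pt "0 0 0 1 0.1 0 70"

```text
t: 15.45
tool_pos: [0.5493, 0.0985, 0.2161]
orientation: [2.216, 2.226, 0.001]
force: [-0.2, 0.6, -0.2]
opening: 0.0702
gripper_force: 0.0
```

>>> move_arm --pt "0 0 0 1 0.1 0 70" --pt "0 0 0 1 0.1 0 70" --pt "0 0 0 1 0.1 0.5 70" --pt "0 0 0 1 0.1 0.7 70" --pt "0 0 0 1 0.1 0.8 70" --pt "0 0 0 0.7 0.12 1 70" --pt "0 0 0 0.2 0 1 70" --pt "0 0 0 0 0 1 70" --pt "0 0 0 0 0 0 70" --pt "0 0 0 0 0 0 70"

```text
t: 16.45
tool_pos: [0.5635, 0.245, 0.0909]
orientation: [-2.215, -2.227, 0.001]
force: [-0.1, 0.1, -0.3]
opening: 0.07
gripper_force: 0.0
```

```bash
python3 - <<'E'
from h import *
go(.56,.245,.016,.4)
c=cam("wrist");cv2.imwrite("pics/h.png",c["frame"][:,:,::-1])
E
```

```text
t=16.4 tcp=[0.5635 0.245  0.0909] th0=0.3 tilt=[-0.001 -0.   ] F=[-0.1  0.1 -0.3] open=70.0 gf=0.0  TURNz=-0.01u  (after turn) SHIFT x=-0.00 y=-0.14 z=3.00 u; q6=0.32
```

View pics/h.png

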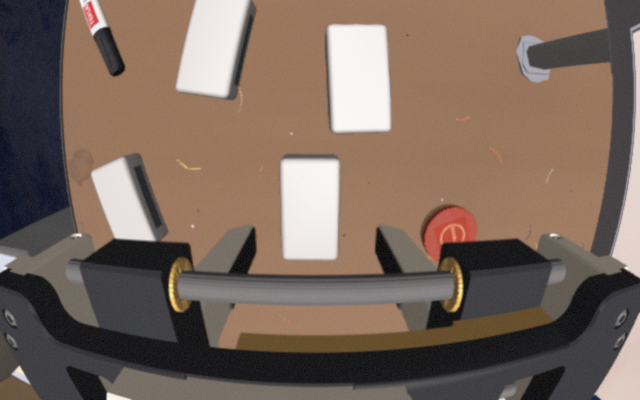

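The ingot is at (310,208) between the fingers, nearly parallel to the tool. I'll check it by casting its contour.

```bash
cat >>h.py <<'E'
def wing(zt=.03,near=None,r=.05):
    c=cam("wrist");f=c["frame"].astype(int);m=((f.min(2)>185)&(f.max(2)-f.min(2)<30)).astype(np.uint8);m[245:]=m[245:]*0 if near is None else m[245:]
    for k in cv2.findContours(m,cv2.RETR_EXTERNAL,cv2.CHAIN_APPROX_NONE)[0]:
        if cv2.contourArea(k)<1200: continue
        w=fplane(c,k[:,0],zt)[:,:2];(x,y),(a,b),g=cv2.minAreaRect((w*1000).astype(np.float32))
        if near is not None and np.hypot(x/1000-near[0],y/1000-near[1])>r: continue
        print("ing",k[:,0].mean(0).round(),round(x,1),round(y,1),round(max(a,b),1),round(min(a,b),1),"th",round(((g if b<a else g+90)%180)-90,1))
E
python3 - <<'E'
from h import *
wing(near=(.56,.245))
wing()
E
```

```text
ing [308. 208.] 558.7 246.7 76.4 40.7 th 0.1
ing [308. 202.] 558.8 252.5 65.0 40.8 th -0.2
ing [121. 203.] 397.6 249.7 72.9 41.1 th 16.4
ing [356.  79.] 593.2 344.4 76.7 41.1 th 3.0
ing [633. 136.] 929.1 329.8 286.4 77.7 th 9.4
ing [210.  46.] 486.8 371.9 74.7 40.8 th -11.7
```

>>> move_arm --pt "0 0 0 0.04 -0.16 0.4 70" --pt "0 0 0 0 0 0.8 70" --pt "0 0 0 0 0 0.9 70" --pt "0 0 0 0 0 0.6 70" --pt "0 0 0 0 0 0.25 70" --pt "0 0 0 0 0 0 30" --pt "0 0 0 0 0 0 30" --pt "0 0 0 0 0 0 30" --pt "0 0 0 0 0 0 30" --pt "0 0 0 0 0 0 30"

```text
t: 17.6
tool_pos: [0.5603, 0.2464, 0.0181]
orientation: [2.213, 2.229, 0.002]
force: [-1.5, -0.1, 5.8]
opening: 0.0436
gripper_force: 35.0
```

>>> move_arm --pt "0 0 0 0 0 -0.2 30" --pt "0 0 0 0 0 -0.6 30" --pt "0 0 0 0 0 -1 30" --pt "0 0 0 0 0 -1 30" --pt "0 0 0 0 0 -1 30" --pt "0 0 0 0 0 -1 30" --pt "0 0 -0.4 0 0 -0.4 30" --pt "0 0 -0.37 0 0 0 30" --pt "0 0 0 0 0 0 30" --pt "0 0 0 0 0 0 30"

```text
t: 18.6
tool_pos: [0.5594, 0.246, 0.1471]
orientation: [-2.123, -2.315, 0.0]
force: [-1.0, -0.0, -3.3]
opening: 0.044
gripper_force: 35.0
```

```bash
cat >>h.py <<'E'
PAN=np.array([.4693,-.0335])
def place(yoff,course,dz=.0,xo=0):
    p=PAN+ey*yoff/1000+ex*xo/1000;print("target",p.round(4));go(*p,.077+.030*course+.016+dz,PY)
E
python3 - <<'E'
from h import *
place(86,0)
E
```

```text
target [0.4619 0.0522]
t=18.6 tcp=[0.5594 0.246  0.1471] th0=5.0 tilt=[-0. -0.] F=[-1.  -0.  -3.3] open=44.0 gf=35.0  TURNz=0.00u  (after turn) SHIFT x=-7.39 y=-4.56 z=2.17 u; q6=0.24
```

>>> move_arm --pt "0 0 0 -0.5 -0.3 0 30" --pt "0 0 0 -0.9 -0.56 0 30" --pt "0 0 0 -0.9 -0.56 0 30" --pt "0 0 0 -0.9 -0.56 0 30" --pt "0 0 0 -0.9 -0.56 0 30" --pt "0 0 0 -0.9 -0.56 0 30" --pt "0 0 0 -0.9 -0.56 0 30" --pt "0 0 0 -0.9 -0.56 0 30" --pt "0 0 0 -0.59 -0.34 0 30" --pt "0 0 0 0 0 0 30"

```text
t: 19.6
tool_pos: [0.4612, 0.0505, 0.1466]
orientation: [-2.125, -2.313, 0.002]
force: [-0.2, 1.1, -2.8]
opening: 0.0437
gripper_force: 35.0
```

>>> move_arm --pt "0 0 0 0 0 0.4 30" --pt "0 0 0 0 0 0.6 30" --pt "0 0 0 0 0 0.5 30" --pt "0 0 0 0 0 0.3 30" --pt "0 0 0 0 0 0.1 30" --pt "0 0 0 0 0 0 30" --pt "0 0 0 0 0 0 30" --pt "0 0 0 0 0 0 30" --pt "0 0 0 0 0 0 30" --pt "0 0 0 0 0 0 30"

```text
t: 20.6
tool_pos: [0.4625, 0.0521, 0.0998]
orientation: [2.122, 2.316, 0.001]
force: [-0.0, -0.1, -2.1]
opening: 0.0435
gripper_force: 35.0
```

```bash
python3 - <<'E'
from h import *
place(86,0,.002)
E
```

```text
target [0.4619 0.0522]
t=20.6 tcp=[0.4625 0.0521 0.0998] th0=5.0 tilt=[0.001 0.   ] F=[-0.  -0.1 -2.1] open=43.5 gf=35.0  TURNz=0.01u  (after turn) SHIFT x=0.01 y=-0.02 z=0.19 u; q6=-0.09
```

>>> move_arm --pt "0 0 0 0 0 0.14 30" --pt "0 0 0 0 0 0.08 30" --pt "0 0 0 0 0 0 30" --pt "0 0 0 0 0 0 50" --pt "0 0 0 0 0 0 60" --pt "0 0 0 0 0 0 65" --pt "0 0 0 0 0 0 65" --pt "0 0 0 0 0 -0.4 65" --pt "0 0 0 0 0 -0.8 65" --pt "0 0 0 0 0 -0.8 65"

```text
t: 21.6
tool_pos: [0.4619, 0.0521, 0.1448]
orientation: [-2.122, -2.316, 0.001]
force: [0.5, 0.5, -0.1]
opening: 0.065
gripper_force: 0.0
```

```bash
python3 - <<'E'
from h import *
go(.3985,.246,.016,16.3)
E
```

```text
t=21.6 tcp=[0.4619 0.0521 0.1448] th0=5.0 tilt=[-0.001  0.   ] F=[ 0.5  0.5 -0.1] open=65.0 gf=0.0  TURNz=-1.88u  (after turn) SHIFT x=8.16 y=-0.26 z=5.15 u; q6=-0.09
```

>>> move_arm --pt "0 0 -0.94 0 0 0 70" --pt "0 0 -0.94 0 0 0 70" --pt "0 0 0 1 -0.03 0 70" --pt "0 0 0 1 -0.03 0 70" --pt "0 0 0 1 -0.03 0 70" --pt "0 0 0 1 -0.03 0 70" --pt "0 0 0 1 -0.03 0 70" --pt "0 0 0 1 -0.03 0 70" --pt "0 0 0 1 -0.03 0 70" --pt "0 0 0 1 -0.03 0.5 70"

```text
t: 22.6
tool_pos: [0.4014, 0.244, 0.1339]
orientation: [1.883, 2.512, 0.006]
force: [0.0, 0.5, -0.7]
opening: 0.07
gripper_force: 0.0
```

>>> move_arm --pt "0 0 0 0.16 -0.02 0.8 70" --pt "0 0 0 0 0 1 70" --pt "0 0 0 0 0 1 70" --pt "0 0 0 0 0 0.7 70" --pt "0 0 0 0 0 0 70" --pt "0 0 0 0 0 0 70" --pt "0 0 0 0 0 0 70" --pt "0 0 0 0 0 0 70" --pt "0 0 0 0 0 0 70" --pt "0 0 0 0 0 0 70"

```text
t: 23.6
tool_pos: [0.3991, 0.2462, 0.0445]
orientation: [1.884, 2.513, 0.001]
force: [0.7, 0.2, -0.5]
opening: 0.0702
gripper_force: 0.0
```

```bash
python3 - <<'E'
from h import *
wing(near=(.3985,.246))
go(.3985,.246,.017,16.3)
E
```

```text
ing [314. 222.] 395.9 253.5 64.8 41.2 th 16.2
t=23.6 tcp=[0.399  0.2462 0.0443] th0=16.3 tilt=[0.001 0.   ] F=[ 0.6 -0.1 -0.2] open=70.1 gf=0.0  TURNz=-0.00u  (after turn) SHIFT x=-0.00 y=-0.02 z=1.09 u; q6=0.16
```

>>> move_arm --pt "0 0 0 0.05 -0.02 0.6 70" --pt "0 0 0 0 0 0.45 70" --pt "0 0 0 0 0 0 70" --pt "0 0 0 0 0 0 30" --pt "0 0 0 0 0 0 30" --pt "0 0 0 0 0 0 30" --pt "0 0 0 0 0 0 30" --pt "0 0 0 0 0 0 30" --pt "0 0 0 0 0 0 30" --pt "0 0 0 0 0 0 30"

```text
t: 24.65
tool_pos: [0.3983, 0.2473, 0.0181]
orientation: [1.884, 2.514, 0.001]
force: [-0.8, -0.9, 6.3]
opening: 0.0438
gripper_force: 35.0
```

>>> move_arm --pt "0 0 0 0 0 -0.2 30" --pt "0 0 0 0 0 -0.6 30" --pt "0 0 0 0 0 -1 30" --pt "0 0 0 0 0 -1 30" --pt "0 0 0 0 0 -1 30" --pt "0 0 0 0 0 -1 30" --pt "0 0 0.9 0 0 -0.8 30" --pt "0 0 0.98 0 0 -0.4 30" --pt "0 0 0 0 0 0 30" --pt "0 0 0 0 0 0 30"

```text
t: 25.65
tool_pos: [0.3975, 0.2469, 0.167]
orientation: [-2.119, -2.319, 0.001]
force: [0.2, -0.1, -2.9]
opening: 0.0435
gripper_force: 35.0
```

```bash
python3 - <<'E'
from h import *
place(0,0,.002)
E
```

```text
target [ 0.4693 -0.0335]
t=25.6 tcp=[0.3975 0.2469 0.167 ] th0=5.2 tilt=[-0.001 -0.   ] F=[ 0.2 -0.1 -2.9] open=43.5 gf=35.0  TURNz=0.04u  (after turn) SHIFT x=-11.42 y=1.89 z=2.88 u; q6=0.36
```

>>> move_arm --pt "0 0 0.04 -0.6 0.16 0 30" --pt "0 0 0 -1 0.16 0 30" --pt "0 0 0 -1 0.16 0 30" --pt "0 0 0 -1 0.16 0 30" --pt "0 0 0 -1 0.16 0 30" --pt "0 0 0 -1 0.16 0 30" --pt "0 0 0 -1 0.16 0 30" --pt "0 0 0 -1 0.16 0 30" --pt "0 0 0 -1 0.16 0 30" --pt "0 0 0 -1 0.16 0 30"

```text
t: 26.65
tool_pos: [0.4569, 0.0104, 0.166]
orientation: [-2.122, -2.314, 0.002]
force: [-0.6, -0.6, -2.8]
opening: 0.0438
gripper_force: 35.0
```

>>> move_arm --pt "0 0 0 -1 0.15 0 30" --pt "0 0 0 -0.6 0.14 0 30" --pt "0 0 0 -0.22 0 0 30" --pt "0 0 0 0 0 0 30" --pt "0 0 0 0 0 0.5 30" --pt "0 0 0 0 0 0.7 30" --pt "0 0 0 0 0 0.4 30" --pt "0 0 0 0 0 0 30" --pt "0 0 0 0 0 0 30" --pt "0 0 0 0 0 0 30"

```text
t: 27.65
tool_pos: [0.4694, -0.0333, 0.1284]
orientation: [2.126, 2.312, 0.001]
force: [0.1, -0.1, -2.6]
opening: 0.0438
gripper_force: 35.0
```

```bash
python3 - <<'E'
from h import *
place(0,0,.002)
E
```

```text
target [ 0.4693 -0.0335]
t=27.6 tcp=[ 0.4694 -0.0333  0.1284] th0=4.8 tilt=[ 0.001 -0.   ] F=[ 0.1 -0.1 -2.6] open=43.8 gf=35.0  TURNz=-0.03u  (after turn) SHIFT x=-0.01 y=-0.00 z=1.34 u; q6=-0.26
```

>>> move_arm --pt "0 0 0 0 0 0.4 30" --pt "0 0 0 0 0 0.4 30" --pt "0 0 0 0 0 0.3 30" --pt "0 0 0 0 0 0.15 30" --pt "0 0 0 0 0 0.09 30" --pt "0 0 0 0 0 0 30" --pt "0 0 0 0 0 0 30" --pt "0 0 0 0 0 0 30" --pt "0 0 0 0 0 0 30" --pt "0 0 0 0 0 0 30"

```text
t: 28.65
tool_pos: [0.469, -0.0335, 0.0944]
orientation: [2.127, 2.312, 0.0]
force: [-2.6, -0.2, 2.2]
opening: 0.0436
gripper_force: 35.0
```

>>> move_arm --pt "0 0 0 0 0 0 50" --pt "0 0 0 0 0 0 60" --pt "0 0 0 0 0 0 65" --pt "0 0 0 0 0 -0.4 65" --pt "0 0 0 0 0 -0.8 65" --pt "0 0 0 0 0 -0.8 65" --pt "0 0 0 0 0 -1 65" --pt "0 0 0 0 0 -1 65" --pt "0 0 0 0 0 0 65" --pt "0 0 0 0 0 0 65"

```text
t: 29.65
tool_pos: [0.4694, -0.0335, 0.1952]
orientation: [2.126, 2.311, 0.002]
force: [0.0, -0.5, -0.0]
opening: 0.065
gripper_force: 0.0
```

```bash
python3 - <<'E'
from h import *
go(.443,-.394,.016,-11)
c=cam("top");ingots(c,.107);print('-');ingots(c,.03);scale(c)
E
```

```text
t=29.6 tcp=[ 0.4694 -0.0335  0.1952] th0=4.8 tilt=[ 0.002 -0.   ] F=[ 0.  -0.5 -0. ] open=65.0 gf=0.0  TURNz=2.63u  (after turn) SHIFT x=-14.36 y=1.71 z=7.17 u; q6=-0.26
-
[464. 242.] (443, -394, 76, 40, 79.0)
[190. 224.] (488, 371, 76, 40, 79.1)
[452. 192.] (583, -367, 75, 40, 116.4)
[202. 186.] (594, 344, 74, 41, 92.7)
pan z 0.0781465458097843 ((459.5740966796875, 83.72606658935547), (108.9379653930664, 45.61428451538086), 0.780458390712738)
dish [ 0.6733209  -0.01555727  0.09386639] ((673.6187744140625, -15.821647644042969), 41.79388427734375) rim 0.10075851441515082 floor 0.07770963770858441
grip 93 [[ 0.64133181 -0.21209591  0.118     ]]
```

>>> move_arm --pt "0 0 0.9 0 0 0 70" --pt "0 0 0.9 0 0 0 70" --pt "0 0 0.83 0 0 0 70" --pt "0 0 0 -1 0.12 0 70" --pt "0 0 0 -1 0.12 0 70" --pt "0 0 0 -1 0.12 0 70" --pt "0 0 0 -1 0.12 0 70" --pt "0 0 0 -1 0.12 0 70" --pt "0 0 0 -1 0.12 0 70" --pt "0 0 0 -1 0.12 0 70"

```text
t: 30.7
tool_pos: [0.455, -0.2098, 0.1925]
orientation: [-2.422, -1.997, 0.001]
force: [-0.1, -0.8, 0.0]
opening: 0.07
gripper_force: 0.0
```

>>> move_arm --pt "0 0 0 -1 0.12 0 70" --pt "0 0 0 -1 0.12 0 70" --pt "0 0 0 -1 0.12 0 70" --pt "0 0 0 -1 0.12 0.3 70" --pt "0 0 0 -1 0.12 0.7 70" --pt "0 0 0 -1 0.12 1 70" --pt "0 0 0 -0.9 0.12 1 70" --pt "0 0 0 -0.46 0.03 1 70" --pt "0 0 0 0 0 0.6 70" --pt "0 0 0 0 0 0 70"

```text
t: 31.7
tool_pos: [0.4402, -0.3916, 0.0751]
orientation: [-2.419, -1.993, 0.0]
force: [0.1, 0.5, 0.6]
opening: 0.07
gripper_force: 0.0
```

```bash
python3 - <<'E'
from h import *
wing(near=(.443,-.394))
go(.443,-.394,.017,-11)
E
```

```text
ing [319. 219.] 441.6 -393.0 77.1 41.2 th -11.3
t=31.8 tcp=[ 0.4413 -0.3922  0.0773] th0=-11.0 tilt=[-0.003  0.003] F=[ 0.3 -0.6 -0.6] open=70.1 gf=0.0  TURNz=0.00u  (after turn) SHIFT x=-0.06 y=0.08 z=2.41 u; q6=-0.62
```

>>> move_arm --pt "0 0 0 -0.03 0.02 0.8 70" --pt "0 0 0 0 0 0.9 70" --pt "0 0 0 0 0 0.5 70" --pt "0 0 0 0 0 0.17 70" --pt "0 0 0 0 0 0 70" --pt "0 0 0 0 0 0 30" --pt "0 0 0 0 0 0 30" --pt "0 0 0 0 0 0 30" --pt "0 0 0 0 0 0 30" --pt "0 0 0 0 0 0 30"

```text
t: 32.75
tool_pos: [0.4427, -0.3952, 0.0205]
orientation: [2.424, 1.998, -0.0]
force: [-1.7, 0.6, 4.5]
opening: 0.0438
gripper_force: 35.0
```

>>> move_arm --pt "0 0 0 0 0 -0.2 30" --pt "0 0 0 0 0 -0.6 30" --pt "0 0 0 0 0 -1 30" --pt "0 0 0 0 0 -1 30" --pt "0 0 0 0 0 -1 30" --pt "0 0 0 0 0 -1 30" --pt "0 0 -0.9 0 0 -0.8 30" --pt "0 0 -0.9 0 0 -0.4 30" --pt "0 0 -0.86 0 0 0 30" --pt "0 0 0 0 0 0 30"

```text
t: 33.75
tool_pos: [0.4428, -0.395, 0.1714]
orientation: [2.121, 2.316, -0.0]
force: [-0.3, -0.4, -2.6]
opening: 0.0435
gripper_force: 35.0
```

```bash
python3 - <<'E'
from h import *
place(-86,0,.002)
c=cam("top");ingots(c,.107);scale(c)
E
```

```text
target [ 0.4767 -0.1192]
t=33.8 tcp=[ 0.4428 -0.395   0.1714] th0=5.0 tilt=[ 0.001 -0.001] F=[-0.3 -0.4 -2.6] open=43.5 gf=35.0  TURNz=0.01u  (after turn) SHIFT x=10.88 y=2.30 z=3.05 u; q6=-0.90
[303. 231.] (463, 51, 76, 40, 94.8)
[336. 229.] (470, -34, 76, 41, 95.1)
pan z 0.07791985778357713 ((470.2469482421875, -33.497955322265625), (112.29533386230469, 278.0065002441406), 4.880656719207764)
dish [ 0.66787311 -0.01549702  0.09308993] ((674.5938720703125, -16.079383850097656), 42.361366271972656) rim 0.10077382469605711 floor 0.07693007406433727
grip 95 [[ 0.64139384 -0.21202626  0.118     ]]
```

>>> move_arm --pt "0 0 0 0.6 0.2 0 30" --pt "0 0 0 1 0.22 0 30" --pt "0 0 0 1 0.22 0 30" --pt "0 0 0 1 0.22 0 30" --pt "0 0 0 1 0.22 0 30" --pt "0 0 0 1 0.22 0 30" --pt "0 0 0 1 0.22 0 30" --pt "0 0 0 1 0.22 0 30" --pt "0 0 0 1 0.22 0 30" --pt "0 0 0 1 0.22 0 30"

```text
t: 34.8
tool_pos: [0.4757, -0.149, 0.1695]
orientation: [-2.125, -2.313, 0.0]
force: [0.0, 0.0, -2.1]
opening: 0.0436
gripper_force: 35.0
```

>>> move_arm --pt "0 0 0 0.8 0.12 0 30" --pt "0 0 0 0.44 0 0 30" --pt "0 0 0 0 0 0 30" --pt "0 0 0 0 0 0 30" --pt "0 0 0 0 0 0.5 30" --pt "0 0 0 0 0 0.7 30" --pt "0 0 0 0 0 0.4 30" --pt "0 0 0 0 0 0 30" --pt "0 0 0 0 0 0 30" --pt "0 0 0 0 0 0 30"

```text
t: 35.8
tool_pos: [0.4769, -0.1202, 0.1306]
orientation: [2.123, 2.314, 0.001]
force: [-0.3, 0.6, -2.7]
opening: 0.0437
gripper_force: 35.0
```

```bash
python3 - <<'E'
from h import *
place(-86,0,.004)
E
```

```text
target [ 0.4767 -0.1192]
t=35.8 tcp=[ 0.4769 -0.1202  0.1306] th0=4.9 tilt=[ 0.001 -0.   ] F=[-0.3  0.6 -2.7] open=43.7 gf=35.0  TURNz=-0.00u  (after turn) SHIFT x=0.04 y=-0.00 z=1.34 u; q6=-0.44
```

Next I'll descend 1.34 units, release, lift, and go on to the ingot at (583,-367).

>>> move_arm --pt "0 0 0 0 0 0.4 30" --pt "0 0 0 0 0 0.4 30" --pt "0 0 0 0 0 0.3 30" --pt "0 0 0 0 0 0.15 30" --pt "0 0 0 0 0 0.09 30" --pt "0 0 0 0 0 0 30" --pt "0 0 0 0 0 0 30" --pt "0 0 0 0 0 0 30" --pt "0 0 0 0 0 0 30" --pt "0 0 0 0 0 0 30"

```text
t: 36.8
tool_pos: [0.4768, -0.12, 0.0966]
orientation: [2.123, 2.315, 0.001]
force: [-0.9, 1.5, 1.3]
opening: 0.0436
gripper_force: 35.0
```

>>> move_arm --pt "0 0 0 0 0 0 50" --pt "0 0 0 0 0 0 60" --pt "0 0 0 0 0 0 65" --pt "0 0 0 0 0 -0.4 65" --pt "0 0 0 0 0 -0.8 65" --pt "0 0 0 0 0 -0.8 65" --pt "0 0 0 0 0 -1 65" --pt "0 0 0 0 0 -1 65" --pt "0 0 0 0 0 -1 65" --pt "0 0 0 0 0 0 65"

```text
t: 37.8
tool_pos: [0.4787, -0.1207, 0.2265]
orientation: [2.119, 2.31, 0.005]
force: [0.8, -0.6, 0.6]
opening: 0.0652
gripper_force: 0.0
```

```bash
python3 - <<'E'
from h import *
go(.5825,-.367,.017,26.5)
E
```

```text
t=37.8 tcp=[ 0.4787 -0.1207  0.2265] th0=5.0 tilt=[ 0.007 -0.003] F=[ 0.8 -0.6  0.6] open=65.2 gf=0.0  TURNz=-3.59u  (after turn) SHIFT x=-10.67 y=-0.68 z=8.38 u; q6=-0.44
```

>>> move_arm --pt "0 0 -0.9 0 0 0 70" --pt "0 0 -0.9 0 0 0 70" --pt "0 0 -0.9 0 0 0 70" --pt "0 0 -0.89 0 0 0 70" --pt "0 0 0 -1 -0.06 0 70" --pt "0 0 0 -1 -0.06 0 70" --pt "0 0 0 -1 -0.06 0 70" --pt "0 0 0 -1 -0.06 0 70" --pt "0 0 0 -1 -0.06 0 70" --pt "0 0 0 -1 -0.06 0 70"

```text
t: 38.8
tool_pos: [0.5354, -0.259, 0.2208]
orientation: [-1.653, -2.671, 0.0]
force: [-0.1, 0.4, 1.3]
opening: 0.0702
gripper_force: 0.0
```

>>> move_arm --pt "0 0 0 -1 -0.06 0 70" --pt "0 0 0 -1 -0.06 0.6 70" --pt "0 0 0 -1 -0.06 1 70" --pt "0 0 0 -1 -0.06 1 70" --pt "0 0 0 -0.6 -0.08 1 70" --pt "0 0 0 -0.07 0 1 70" --pt "0 0 0 0 0 1 70" --pt "0 0 0 0 0 0.4 70" --pt "0 0 0 0 0 0 70" --pt "0 0 0 0 0 0 70"

```text
t: 39.8
tool_pos: [0.5806, -0.3663, 0.0723]
orientation: [1.653, 2.671, -0.0]
force: [1.0, 0.3, 0.9]
opening: 0.07
gripper_force: 0.0
```

```bash
python3 - <<'E'
from h import *
wing(near=(.5825,-.367))
go(.5825,-.367,.017,26.5)
E
```

```text
ing [318. 219.] 582.0 -365.9 76.5 40.7 th 25.8
t=39.9 tcp=[ 0.5811 -0.3667  0.0732] th0=26.5 tilt=[ 0.002 -0.001] F=[ 0.4 -0.3 -0.2] open=69.8 gf=0.0  TURNz=0.00u  (after turn) SHIFT x=-0.04 y=0.04 z=2.25 u; q6=-1.10
```

>>> move_arm --pt "0 0 0.06 0.01 0.04 0.8 70" --pt "0 0 0 0 0 0.8 70" --pt "0 0 0 0 0 0.45 70" --pt "0 0 0 0 0 0.17 70" --pt "0 0 0 0 0 0 70" --pt "0 0 0 0 0 0 30" --pt "0 0 0 0 0 0 30" --pt "0 0 0 0 0 0 30" --pt "0 0 0 0 0 0 30" --pt "0 0 0 0 0 0 30"

```text
t: 40.85
tool_pos: [0.5815, -0.3657, 0.0166]
orientation: [1.661, 2.665, -0.0]
force: [-0.1, 0.8, 3.8]
opening: 0.0439
gripper_force: 35.0
```

>>> move_arm --pt "0 0 0 0 0 -0.2 30" --pt "0 0 0 0 0 -0.7 30" --pt "0 0 0 0 0 -1 30" --pt "0 0 0 0 0 -1 30" --pt "0 0 0 0 0 -1 30" --pt "0 0 0 0 0 -1 30" --pt "0 0 0.9 0 0 -1 30" --pt "0 0 0.9 0 0 -1 30" --pt "0 0 0.9 0 0 -0.8 30" --pt "0 0 0.83 0 0 0 30"

```text
t: 41.85
tool_pos: [0.5826, -0.3667, 0.2146]
orientation: [2.123, 2.306, 0.001]
force: [0.6, 0.3, -1.1]
opening: 0.0438
gripper_force: 35.0
```

```bash
python3 - <<'E'
from h import *
place(-43,1,.003)
c=cam("top");ingots(c,.107);scale(c)
E
```

```text
target [ 0.473  -0.0763]
t=41.9 tcp=[ 0.5826 -0.3667  0.2146] th0=4.7 tilt=[ 0.006 -0.004] F=[ 0.6  0.3 -1.1] open=43.8 gf=35.0  TURNz=-0.04u  (after turn) SHIFT x=11.95 y=-3.36 z=3.54 u; q6=-0.72
[303. 231.] (463, 51, 76, 40, 94.8)
[336. 229.] (470, -34, 76, 40, 94.8)
[369. 226.] (477, -119, 76, 40, 94.8)
pan z 0.07768501994564958 ((468.8238220214844, -33.56962585449219), (109.61442565917969, 277.8815002441406), 4.9184370040893555)
dish [ 0.66801748 -0.01550701  0.09322945] ((673.5907592773438, -15.985478401184082), 41.895729064941406) rim 0.10063846904314011 floor 0.07711423224774161
grip 96 [[ 0.64148107 -0.21211769  0.118     ]]
```

>>> move_arm --pt "0 0 -0.04 0.6 -0.2 0 30" --pt "0 0 0 1 -0.29 0 30" --pt "0 0 0 1 -0.29 0 30" --pt "0 0 0 1 -0.29 0 30" --pt "0 0 0 1 -0.29 0 30" --pt "0 0 0 1 -0.29 0 30" --pt "0 0 0 1 -0.29 0 30" --pt "0 0 0 1 -0.29 0 30" --pt "0 0 0 1 -0.29 0 30" --pt "0 0 0 1 -0.29 0 30"

```text
t: 42.9
tool_pos: [0.4885, -0.1318, 0.2087]
orientation: [-2.116, -2.322, 0.0]
force: [-0.8, -0.6, -2.9]
opening: 0.044
gripper_force: 35.0
```

>>> move_arm --pt "0 0 0 1 -0.29 0 30" --pt "0 0 0 0.9 -0.26 0 30" --pt "0 0 0 0.45 0 0 30" --pt "0 0 0 0 0 0.5 30" --pt "0 0 0 0 0 0.8 30" --pt "0 0 0 0 0 0.8 30" --pt "0 0 0 0 0 0.5 30" --pt "0 0 0 0 0 0.2 30" --pt "0 0 0 0 0 0 30" --pt "0 0 0 0 0 0 30"

```text
t: 43.9
tool_pos: [0.4709, -0.0759, 0.139]
orientation: [2.118, 2.319, 0.001]
force: [-1.1, -0.6, -2.0]
opening: 0.0441
gripper_force: 35.0
```

```bash
python3 - <<'E'
from h import *
place(-43,1,.001)
E
```

```text
target [ 0.473  -0.0763]
t=43.9 tcp=[ 0.4709 -0.0759  0.139 ] th0=5.2 tilt=[ 0.001 -0.   ] F=[-1.1 -0.6 -2. ] open=44.1 gf=35.0  TURNz=0.04u  (after turn) SHIFT x=-0.02 y=0.08 z=0.60 u; q6=-0.36
```

>>> move_arm --pt "0 0 0.04 -0.02 0.08 0 30" --pt "0 0 0 0 0 0.2 30" --pt "0 0 0 0 0 0.2 30" --pt "0 0 0 0 0 0.12 30" --pt "0 0 0 0 0 0.08 30" --pt "0 0 0 0 0 0 30" --pt "0 0 0 0 0 0 30" --pt "0 0 0 0 0 0 30" --pt "0 0 0 0 0 0 30" --pt "0 0 0 0 0 0 30"

```text
t: 44.9
tool_pos: [0.4725, -0.0759, 0.1235]
orientation: [2.123, 2.315, 0.0]
force: [0.5, -0.2, -1.9]
opening: 0.0435
gripper_force: 35.0
```

```bash
python3 - <<'E'
from h import *
place(-43,1,.001)
E
```

```text
target [ 0.473  -0.0763]
t=44.9 tcp=[ 0.4725 -0.0759  0.1235] th0=5.0 tilt=[ 0. -0.] F=[ 0.5 -0.2 -1.9] open=43.5 gf=35.0  TURNz=0.00u  (after turn) SHIFT x=-0.02 y=0.02 z=-0.02 u; q6=-0.35
```

>>> move_arm --pt "0 0 0 0 0 0.05 30" --pt "0 0 0 0 0 0 30" --pt "0 0 0 0 0 0 50" --pt "0 0 0 0 0 0 60" --pt "0 0 0 0 0 0 65" --pt "0 0 0 0 0 -0.4 65" --pt "0 0 0 0 0 -0.8 65" --pt "0 0 0 0 0 -1 65" --pt "0 0 0 0 0 -1 65" --pt "0 0 0 0 0 -0.5 65"

```text
t: 45.9
tool_pos: [0.4736, -0.0762, 0.2179]
orientation: [2.121, 2.313, 0.003]
force: [0.4, 0.9, 0.4]
opening: 0.0652
gripper_force: 0.0
```

```bash
python3 - <<'E'
from h import *
go(.5935,.344,.017,2.9)
E
```

```text
t=45.9 tcp=[ 0.4736 -0.0762  0.2179] th0=5.0 tilt=[ 0.004 -0.001] F=[0.4 0.9 0.4] open=65.2 gf=0.0  TURNz=0.34u  (after turn) SHIFT x=16.54 y=5.64 z=8.04 u; q6=-0.35
```

>>> move_arm --pt "0 0 0.34 0 0 0 70" --pt "0 0 0 1 0.34 0 70" --pt "0 0 0 1 0.34 0 70" --pt "0 0 0 1 0.34 0 70" --pt "0 0 0 1 0.34 0 70" --pt "0 0 0 1 0.34 0 70" --pt "0 0 0 1 0.34 0 70" --pt "0 0 0 1 0.34 0 70" --pt "0 0 0 1 0.34 0 70" --pt "0 0 0 1 0.34 0 70"

```text
t: 46.9
tool_pos: [0.5375, 0.1538, 0.2145]
orientation: [-2.164, -2.277, 0.0]
force: [0.3, 0.5, 0.3]
opening: 0.0706
gripper_force: 0.0
```

>>> move_arm --pt "0 0 0 1 0.34 0 70" --pt "0 0 0 1 0.34 0.5 70" --pt "0 0 0 1 0.34 0.8 70" --pt "0 0 0 1 0.34 0.8 70" --pt "0 0 0 1 0.34 0.8 70" --pt "0 0 0 1 0.34 0.8 70" --pt "0 0 0 1 0.34 0.8 70" --pt "0 0 0 0.54 0.2 0.8 70" --pt "0 0 0 0 0 0.4 70" --pt "0 0 0 0 0 0 70"

```text
t: 47.9
tool_pos: [0.5906, 0.3433, 0.0695]
orientation: [-2.163, -2.277, 0.007]
force: [0.2, -0.8, 0.0]
opening: 0.0698
gripper_force: 0.0
```

```bash
python3 - <<'E'
from h import *
wing(near=(.5935,.344))
go(.5935,.344,.017,2.9)
E
```

```text
ing [320. 218.] 593.2 344.8 76.6 41.0 th 3.0
t=48.0 tcp=[0.5915 0.3433 0.0712] th0=2.9 tilt=[-0.002 -0.001] F=[-0.3 -0.4  0.1] open=70.0 gf=0.0  TURNz=0.00u  (after turn) SHIFT x=0.02 y=0.08 z=2.17 u; q6=0.40
```

>>> move_arm --pt "0 0 0 0.04 0.06 0.8 70" --pt "0 0 0 0 0 0.8 70" --pt "0 0 0 0 0 0.4 70" --pt "0 0 0 0 0 0.15 70" --pt "0 0 0 0 0 0 70" --pt "0 0 0 0 0 0 30" --pt "0 0 0 0 0 0 30" --pt "0 0 0 0 0 0 30" --pt "0 0 0 0 0 0 30" --pt "0 0 0 0 0 0 30"

```text
t: 48.95
tool_pos: [0.5939, 0.3455, 0.019]
orientation: [2.164, 2.277, 0.001]
force: [-0.6, -1.1, 3.5]
opening: 0.0435
gripper_force: 35.0
```

>>> move_arm --pt "0 0 0 0 0 -0.2 30" --pt "0 0 0 0 0 -0.7 30" --pt "0 0 0 0 0 -1 30" --pt "0 0 0 0 0 -1 30" --pt "0 0 0 0 0 -1 30" --pt "0 0 0 0 0 -1 30" --pt "0 0 0 0 0 -1 30" --pt "0 0 -0.34 0 0 -0.8 30" --pt "0 0 0 0 0 -0.4 30" --pt "0 0 0 0 0 0 30"

```text
t: 49.95
tool_pos: [0.5947, 0.3458, 0.1988]
orientation: [2.123, 2.313, 0.006]
force: [0.6, -0.2, -2.4]
opening: 0.0437
gripper_force: 35.0
```

```bash
python3 - <<'E'
from h import *
place(43,1,.0)
c=cam("top");ingots(c,.107);print(2);ingots(c,.137)
E
```

```text
target [0.4656 0.0093]
t=50.0 tcp=[0.5947 0.3458 0.1988] th0=4.9 tilt=[0.004 0.002] F=[ 0.6 -0.2 -2.4] open=43.7 gf=35.0  TURNz=-0.01u  (after turn) SHIFT x=-12.96 y=-6.31 z=3.03 u; q6=0.37
[303. 231.] (463, 51, 76, 40, 95.1)
[330. 230.] (469, -18, 41, 39, 90.4)
[377. 226.] (480, -140, 39, 36, 0.4)
2
[354. 227.] (473, -78, 76, 40, 94.8)
[431. 118.] (768, -283, 125, 66, 90.4)
```

>>> move_arm --pt "0 0 0 -0.6 -0.3 0 30" --pt "0 0 0 -1 -0.48 0 30" --pt "0 0 0 -1 -0.48 0 30" --pt "0 0 0 -1 -0.48 0 30" --pt "0 0 0 -1 -0.48 0 30" --pt "0 0 0 -1 -0.48 0 30" --pt "0 0 0 -1 -0.48 0 30" --pt "0 0 0 -1 -0.48 0 30" --pt "0 0 0 -1 -0.48 0 30" --pt "0 0 0 -1 -0.48 0 30"

```text
t: 51.0
tool_pos: [0.4978, 0.0952, 0.194]
orientation: [-2.123, -2.313, 0.003]
force: [0.5, -0.2, -2.4]
opening: 0.0435
gripper_force: 35.0
```

>>> move_arm --pt "0 0 0 -1 -0.48 0 30" --pt "0 0 0 -1 -0.48 0 30" --pt "0 0 0 -0.9 -0.46 0 30" --pt "0 0 0 -0.46 -0.25 0 30" --pt "0 0 0 0 0 0 30" --pt "0 0 0 0 0 0.5 30" --pt "0 0 0 0 0 0.5 30" --pt "0 0 0 0 0 0.2 30" --pt "0 0 0 0 0 0 30" --pt "0 0 0 0 0 0 30"

```text
t: 52.0
tool_pos: [0.4649, 0.0094, 0.1656]
orientation: [-2.122, -2.316, 0.001]
force: [0.2, 0.5, -2.5]
opening: 0.0435
gripper_force: 35.0
```

```bash
python3 - <<'E'
from h import *
place(43,1,.003)
E
```

```text
target [0.4656 0.0093]
t=52.0 tcp=[0.4649 0.0094 0.1656] th0=5.0 tilt=[-0.001  0.   ] F=[ 0.2  0.5 -2.5] open=43.5 gf=35.0  TURNz=0.01u  (after turn) SHIFT x=-0.00 y=0.03 z=1.58 u; q6=-0.18
```

>>> move_arm --pt "0 0 0 -0.02 0.03 0.4 30" --pt "0 0 0 0 0 0.5 30" --pt "0 0 0 0 0 0.3 30" --pt "0 0 0 0 0 0.2 30" --pt "0 0 0 0 0 0.12 30" --pt "0 0 0 0 0 0.08 30" --pt "0 0 0 0 0 0 30" --pt "0 0 0 0 0 0 30" --pt "0 0 0 0 0 0 30" --pt "0 0 0 0 0 0 30"

```text
t: 53.0
tool_pos: [0.466, 0.0085, 0.1262]
orientation: [2.123, 2.315, 0.0]
force: [0.0, 0.4, -1.8]
opening: 0.0436
gripper_force: 35.0
```

>>> move_arm --pt "0 0 0 0 0 0 30" --pt "0 0 0 0 0 0 30" --pt "0 0 0 0 0 0 50" --pt "0 0 0 0 0 0 60" --pt "0 0 0 0 0 0 65" --pt "0 0 0 0 0 -0.4 65" --pt "0 0 0 0 0 -0.8 65" --pt "0 0 0 0 0 -1 65" --pt "0 0 0 0 0 -1 65" --pt "0 0 0 0 0 -0.8 65"

```text
t: 54.0
tool_pos: [0.4663, 0.0085, 0.2285]
orientation: [2.122, 2.314, 0.002]
force: [0.2, 0.6, 0.3]
opening: 0.0649
gripper_force: 0.0
```

```bash
python3 - <<'E'
from h import *
go(.4875,.3715,.017,-11.3)
E
```

```text
t=54.0 tcp=[0.4663 0.0085 0.2285] th0=5.0 tilt=[ 0.002 -0.   ] F=[0.2 0.6 0.3] open=64.9 gf=0.0  TURNz=2.71u  (after turn) SHIFT x=14.41 y=-2.01 z=8.46 u; q6=-0.18
```

>>> move_arm --pt "0 0 0.9 0 0 0 70" --pt "0 0 0.9 0 0 0 70" --pt "0 0 0.91 0 0 0 70" --pt "0 0 0 1 -0.14 0 70" --pt "0 0 0 1 -0.14 0 70" --pt "0 0 0 1 -0.14 0 70" --pt "0 0 0 1 -0.14 0 70" --pt "0 0 0 1 -0.14 0 70" --pt "0 0 0 1 -0.14 0 70" --pt "0 0 0 1 -0.14 0 70"

```text
t: 55.0
tool_pos: [0.4762, 0.186, 0.2269]
orientation: [2.429, 1.992, 0.001]
force: [0.6, -0.5, 0.3]
opening: 0.0699
gripper_force: 0.0
```

>>> move_arm --pt "0 0 0 1 -0.14 0.5 70" --pt "0 0 0 1 -0.14 0.7 70" --pt "0 0 0 1 -0.14 0.8 70" --pt "0 0 0 1 -0.14 0.9 70" --pt "0 0 0 1 -0.14 0.9 70" --pt "0 0 0 1 -0.14 0.8 70" --pt "0 0 0 1 -0.14 0.8 70" --pt "0 0 0 0.41 -0.05 0.6 70" --pt "0 0 0 0 0 0.3 70" --pt "0 0 0 0 0 0 70"

```text
t: 56.0
tool_pos: [0.4864, 0.371, 0.0675]
orientation: [-2.429, -1.992, 0.004]
force: [0.1, -0.0, 0.2]
opening: 0.0703
gripper_force: 0.0
```

```bash
python3 - <<'E'
from h import *
wing(near=(.4875,.3715))
go(.4875,.3715,.017,-11.3)
E
```

```text
ing [316. 217.] 486.6 373.2 76.5 41.1 th -11.4
t=56.0 tcp=[0.4871 0.371  0.0685] th0=-11.3 tilt=[-0.001 -0.001] F=[-0.6  0.5  0.4] open=70.3 gf=0.0  TURNz=-0.00u  (after turn) SHIFT x=0.02 y=0.01 z=2.06 u; q6=0.76
```

>>> move_arm --pt "0 0 0 0.05 0 0.8 70" --pt "0 0 0 0 0 0.8 70" --pt "0 0 0 0 0 0.35 70" --pt "0 0 0 0 0 0.1 70" --pt "0 0 0 0 0 0 70" --pt "0 0 0 0 0 0 30" --pt "0 0 0 0 0 0 30" --pt "0 0 0 0 0 0 30" --pt "0 0 0 0 0 0 30" --pt "0 0 0 0 0 0 30"

```text
t: 57.05
tool_pos: [0.4876, 0.3731, 0.0176]
orientation: [2.429, 1.992, 0.001]
force: [-0.9, -0.3, 3.0]
opening: 0.0437
gripper_force: 35.0
```

>>> move_arm --pt "0 0 0 0 0 -0.2 30" --pt "0 0 0 0 0 -0.7 30" --pt "0 0 0 0 0 -1 30" --pt "0 0 0 0 0 -1 30" --pt "0 0 0 0 0 -1 30" --pt "0 0 0 0 0 -1 30" --pt "0 0 -0.9 0 0 -1 30" --pt "0 0 -0.9 0 0 -1 30" --pt "0 0 -0.92 0 0 -0.9 30" --pt "0 0 0 0 0 -0.3 30"

```text
t: 58.05
tool_pos: [0.4885, 0.3736, 0.2242]
orientation: [2.119, 2.317, 0.008]
force: [0.7, -0.1, -1.0]
opening: 0.0439
gripper_force: 35.0
```

```bash
python3 - <<'E'
from h import *
place(0,2,.003)
c=cam("top");ingots(c,.107);print(2);ingots(c,.137)
E
```

```text
target [ 0.4693 -0.0335]
t=58.0 tcp=[0.4885 0.3736 0.2242] th0=5.1 tilt=[0.005 0.003] F=[ 0.7 -0.1 -1. ] open=43.9 gf=35.0  TURNz=0.03u  (after turn) SHIFT x=-16.16 y=-2.17 z=2.73 u; q6=0.48
[297. 232.] (462, 68, 41, 40, 94.8)
[377. 226.] (480, -140, 39, 36, 0.4)
2
[320. 229.] (467, 8, 79, 41, 96.1)
[354. 227.] (473, -78, 76, 40, 94.8)
[431. 117.] (773, -284, 119, 72, 98.1)
```

>>> move_arm --pt "0 0 0.03 -0.6 -0.1 0 30" --pt "0 0 0 -1 -0.13 0 30" --pt "0 0 0 -1 -0.13 0 30" --pt "0 0 0 -1 -0.13 0 30" --pt "0 0 0 -1 -0.13 0 30" --pt "0 0 0 -1 -0.13 0 30" --pt "0 0 0 -1 -0.13 0 30" --pt "0 0 0 -1 -0.13 0 30" --pt "0 0 0 -1 -0.13 0 30" --pt "0 0 0 -1 -0.13 0 30"

```text
t: 59.1
tool_pos: [0.4744, 0.1291, 0.2176]
orientation: [-2.128, -2.309, 0.004]
force: [-0.1, -0.8, -2.3]
opening: 0.0439
gripper_force: 35.0
```

>>> move_arm --pt "0 0 0 -1 -0.13 0 30" --pt "0 0 0 -1 -0.13 0 30" --pt "0 0 0 -1 -0.13 0 30" --pt "0 0 0 -1 -0.13 0 30" --pt "0 0 0 -1 -0.13 0 30" --pt "0 0 0 -1 -0.13 0 30" --pt "0 0 0 -0.6 -0.1 0 30" --pt "0 0 0 0 0 0 30" --pt "0 0 0 0 0 0.6 30" --pt "0 0 0 0 0 0.6 30"

```text
t: 60.1
tool_pos: [0.4675, -0.0348, 0.1879]
orientation: [-2.126, -2.312, 0.0]
force: [-0.3, -0.4, -2.9]
opening: 0.0435
gripper_force: 35.0
```

>>> move_arm --pt "0 0 0 0 0 0.4 30" --pt "0 0 0 0 0 0.2 30" --pt "0 0 0 0 0 0 30" --pt "0 0 0 0 0 0 30" --pt "0 0 0 0 0 0 30" --pt "0 0 0 0 0 0 30" --pt "0 0 0 0 0 0 30" --pt "0 0 0 0 0 0 30" --pt "0 0 0 0 0 0 30" --pt "0 0 0 0 0 0 30"

```text
t: 61.1
tool_pos: [0.468, -0.0353, 0.1747]
orientation: [2.126, 2.313, 0.0]
force: [-0.0, -0.3, -3.1]
opening: 0.0437
gripper_force: 35.0
```

```bash
python3 - <<'E'
from h import *
place(0,2,.002)
E
```

```text
target [ 0.4693 -0.0335]
t=61.1 tcp=[ 0.468  -0.0353  0.1747] th0=4.8 tilt=[ 0. -0.] F=[-0.  -0.3 -3.1] open=43.7 gf=35.0  TURNz=-0.02u  (after turn) SHIFT x=0.07 y=0.06 z=0.79 u; q6=-0.27
```

>>> move_arm --pt "0 0 -0.02 0.04 0.05 0 30" --pt "0 0 0 0 0 0.3 30" --pt "0 0 0 0 0 0.2 30" --pt "0 0 0 0 0 0.15 30" --pt "0 0 0 0 0 0.1 30" --pt "0 0 0 0 0 0.06 30" --pt "0 0 0 0 0 0 30" --pt "0 0 0 0 0 0 30" --pt "0 0 0 0 0 0 30" --pt "0 0 0 0 0 0 30"

```text
t: 62.1
tool_pos: [0.4693, -0.0342, 0.1546]
orientation: [2.123, 2.315, 0.0]
force: [-0.1, 0.3, -1.8]
opening: 0.0437
gripper_force: 35.0
```

>>> move_arm --pt "0 0 0 0 0 0 30" --pt "0 0 0 0 0 0 30" --pt "0 0 0 0 0 0 50" --pt "0 0 0 0 0 0 60" --pt "0 0 0 0 0 0 65" --pt "0 0 0 0 0 -0.4 65" --pt "0 0 0 0 0 -0.8 65" --pt "0 0 0 0 0 -0.9 65" --pt "0 0 0 0 0 -0.9 65" --pt "0 0 0 0 0 0 65"

```text
t: 63.1
tool_pos: [0.4712, -0.0345, 0.2339]
orientation: [2.119, 2.311, 0.006]
force: [0.8, -0.0, 0.2]
opening: 0.0651
gripper_force: 0.0
```

```bash
python3 - <<'E'
from h import *
g=np.array([.6413,-.2121])
p=g-ex*0+0
go(*p,.25,-85)
c=cam("side");P=cloud(c)
print(np.sort(P[(P[...,1]<-.15)&(P[...,1]>-.3)&(P[...,0]>.66)&(P[...,0]<.78)&(P[...,2]>.08)][:,0])[:8])
E
```

```text
t=63.1 tcp=[ 0.4712 -0.0345  0.2339] th0=5.0 tilt=[ 0.007 -0.001] F=[ 0.8 -0.   0.2] open=65.1 gf=0.0  TURNz=14.99u  (after turn) SHIFT x=6.16 y=7.67 z=-0.64 u; q6=-0.27
[0.70457543 0.7057933  0.70642401 0.7067536  0.70678696 0.70743603
 0.70818623 0.70823524]
```

>>> move_arm --pt "0 0 1 0 0 -0.3 30" --pt "0 0 1 0 0 -0.3 0" --pt "0 0 1 0 0 0 0" --pt "0 0 1 0 0 0 0" --pt "0 0 1 0 0 0 0" --pt "0 0 1 0 0 0 0" --pt "0 0 1 0 0 0 0" --pt "0 0 1 0 0 0 0" --pt "0 0 1 0 0 0 0" --pt "0 0 1 0 0 0 0" --force 20

```text
t: 64.15
tool_pos: [0.4685, -0.034, 0.243]
orientation: [-2.998, -0.937, 0.003]
force: [-0.3, 0.1, -0.1]
opening: 0.0007
gripper_force: 0.0
```

>>> move_arm --pt "0 0 1 0 0 0 0" --pt "0 0 1 0 0 0 0" --pt "0 0 1 0 0 0 0" --pt "0 0 1 0 0 0 0" --pt "0 0 1 0 0 0 0" --pt "0 0 0 0.4 1 0 0" --pt "0 0 0 0.4 1 0 0" --pt "0 0 0 0.4 1 0 0" --pt "0 0 0 0.4 1 0 0" --pt "0 0 0 0.4 1 0 0"

```text
t: 65.15
tool_pos: [0.5296, -0.1551, 0.2429]
orientation: [-3.138, -0.136, 0.003]
force: [0.3, 0.4, 0.2]
opening: 0.0004
gripper_force: 0.0
```

```bash
python3 - <<'E'
from h import *
go(.6722,-.2094,.22,-85)
c=cam("side");P=cloud(c)
q=P[(P[...,1]<-.1)&(P[...,1]>-.33)&(P[...,0]>.66)&(P[...,0]<.78)&(P[...,2]>.06)]
for x in np.arange(.69,.78,.01):
    k=q[abs(q[:,0]-x)<.005]; print(round(x,2),len(k),k[:,2].max().round(3) if len(k) else 0, k[:,1].min().round(2) if len(k) else 0,k[:,1].max().round(2) if len(k) else 0)
c2=cam("top");ingots(c2,.167)
cv2.imwrite("pics/i.png",cv2.resize(c["frame"][60:260,220:440][:,:,::-1],None,fx=3,fy=3))
E
```

```text
t=65.2 tcp=[ 0.5296 -0.1551  0.2429] th0=-85.0 tilt=[-0.002  0.001] F=[0.3 0.4 0.2] open=0.4 gf=0.0  TURNz=-0.01u  (after turn) SHIFT x=5.49 y=2.66 z=0.92 u; q6=1.11
0.69 0 0 0 0
0.7 1 0.196 -0.24 -0.24
0.71 19 0.2 -0.3 -0.21
0.72 17 0.2 -0.33 -0.21
0.73 72 0.2 -0.32 -0.1
0.74 191 0.199 -0.33 -0.1
0.75 164 0.198 -0.33 -0.1
0.76 169 0.428 -0.33 -0.1
0.77 190 0.427 -0.33 -0.1
0.78 114 0.416 -0.33 -0.1
[338. 227.] (470, -35, 78, 40, 94.6)
```

View pics/i.png

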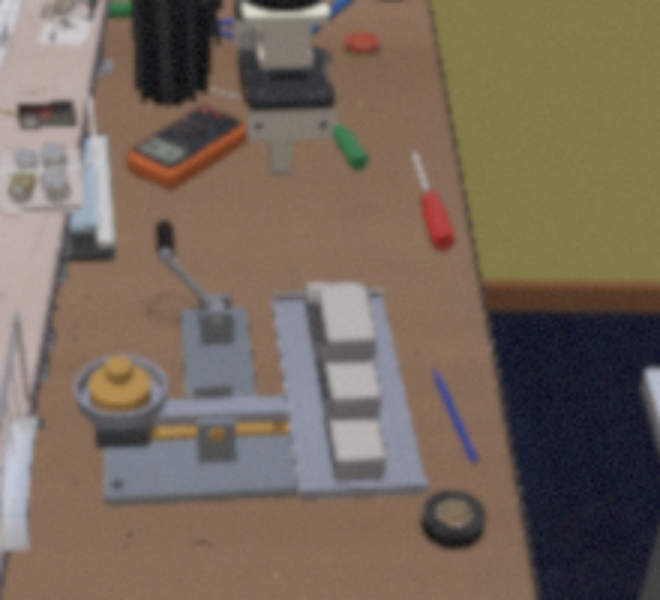

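The side view shows the three-course wall standing at (345,380) on the pan, the weight at (118,380) in the dish, and the lever leaning away. Now I'll tilt the tool to keep clear of the shelf tray and hook behind the grip.

>>> move_arm --pt "0 0.83 0 0 0 0 0" --pt "0 0.83 0 0 0 0 0" --pt "0 0.84 0 0 0 0 0" --pt "0 0.84 0 0 0 0 0" --pt "0 0 0 0.86 0.44 0.31 0" --pt "0 0 0 0.86 0.44 0.31 0" --pt "0 0 0 0.86 0.44 0.31 0" --pt "0 0 0 0.86 0.44 0.31 0" --pt "0 0 0 0.86 0.44 0.31 0" --pt "0 0 0 0.86 0.44 0.31 0"

```text
t: 66.25
tool_pos: [0.6724, -0.2074, 0.2436]
orientation: [-3.075, -0.133, -0.541]
force: [1.0, 0.5, 0.1]
opening: 0.0
gripper_force: 0.0
```

```bash
cat >>h.py <<'E'
def rel(x,y,z):
    s=read_state();R=Ro.from_rotvec(s["orientation"]).as_matrix()
    print("t",round(s["t"],1),s["tool_pos"].round(4),"zdir",R[:,2].round(3),"F",s["force"].round(1),"shift u",(R.T@(np.array([x,y,z])-s["tool_pos"])/.025).round(2))
E
python3 - <<'E'
from h import *
rel(.6722,-.2094,.113)
E
```

```text
t 66.2 [ 0.6724 -0.2074  0.2436] zdir [ 0.34   0.031 -0.94 ] F [1.  0.5 0.1] shift u [-1.8   0.09  4.9 ]
```

>>> move_arm --pt "0 0 0 -0.22 0.09 0.6 0" --pt "0 0 0 -0.26 0 0.7 0" --pt "0 0 0 -0.26 0 0.7 0" --pt "0 0 0 -0.26 0 0.7 0" --pt "0 0 0 -0.26 0 0.7 0" --pt "0 0 0 -0.26 0 0.7 0" --pt "0 0 0 -0.2 0 0.55 0" --pt "0 0 0 -0.08 0 0.25 0" --pt "0 0 0 0 0 0 0" --pt "0 0 0 0 0 0 0"

```text
t: 67.25
tool_pos: [0.6723, -0.2105, 0.1151]
orientation: [-3.076, -0.133, -0.545]
force: [-1.0, -0.6, 1.0]
opening: 0.0004
gripper_force: 0.0
```

```bash
python3 - <<'E'
from h import *
p=np.array([.6722,-.2094])-ex*.105
rel(*p,.113)
E
```

```text
t 67.2 [ 0.6723 -0.2105  0.1151] zdir [ 0.342  0.029 -0.939] F [-1.  -0.6  1. ] shift u [-3.97 -0.05 -1.36]
```

>>> move_arm --pt "0 0 0 -0.2 0 -0.07 0" --pt "0 0 0 -0.2 0 -0.07 0" --pt "0 0 0 -0.2 0 -0.07 0" --pt "0 0 0 -0.2 0 -0.07 0" --pt "0 0 0 -0.2 0 -0.07 0" --pt "0 0 0 -0.2 0 -0.07 0" --pt "0 0 0 -0.2 0 -0.07 0" --pt "0 0 0 -0.2 0 -0.07 0" --pt "0 0 0 -0.2 0 -0.07 0" --pt "0 0 0 -0.2 0 -0.07 0"

```text
t: 68.25
tool_pos: [0.6221, -0.2166, 0.1187]
orientation: [-3.078, -0.134, -0.557]
force: [3.4, 0.8, 5.6]
opening: 0.0007
gripper_force: 2.5
```

>>> move_arm --pt "0 0 0 -0.2 0 -0.07 0" --pt "0 0 0 -0.2 0 -0.07 0" --pt "0 0 0 -0.2 0 -0.07 0" --pt "0 0 0 -0.2 0 -0.07 0" --pt "0 0 0 -0.2 0 -0.07 0" --pt "0 0 0 -0.2 0 -0.07 0" --pt "0 0 0 -0.2 0 -0.07 0" --pt "0 0 0 -0.2 0 -0.07 0" --pt "0 0 0 -0.2 0 -0.07 0" --pt "0 0 0 0 0 0 0"

```text
t: 69.25
tool_pos: [0.5707, -0.219, 0.1126]
orientation: [-3.076, -0.133, -0.541]
force: [-0.3, -0.4, 0.3]
opening: 0.0004
gripper_force: 0.0
```

```bash
python3 - <<'E'
from h import *
p=np.array([.6722,-.2094])-ex*.105
rel(*p,.113)
c=cam("top");scale(c);ingots(c,.160)
E
```

```text
t 69.2 [ 0.5707 -0.219   0.1126] zdir [ 0.34  0.03 -0.94] F [-0.3 -0.4  0.3] shift u [-0.11 -0.03 -0.06]
pan z 0.07069089319186017 ((468.618408203125, -33.25093078613281), (108.83435821533203, 276.1893005371094), 4.888494968414307)
dish [ 0.66690121 -0.01549697  0.09560203] ((670.7784423828125, -16.527551651000977), 42.441349029541016) rim 0.10430045050321202 floor 0.0803135351237595
grip 0 [[nan nan nan]]
[337. 227.] (470, -35, 79, 41, 95.8)h.py:47: RuntimeWarning: Mean of empty slice.
  v,u=np.nonzero(m);print("grip",len(u),plane(c,[[u.mean(),v.mean()]],.118))
  ret = ret.dtype.type(ret / rcount)
```

The pan has sunk 7 mm and the wall is unchanged. I'll push the lever a little further to be sure it is fully free.

>>> move_arm --pt "0 0 0 -0.1 0 -0.03 0" --pt "0 0 0 -0.1 0 -0.03 0" --pt "0 0 0 -0.1 0 -0.03 0" --pt "0 0 0 0 0 0 0" --pt "0 0 0 0 0 0 0" --pt "0 0 0 0 0 0 0" --pt "0 0 0 0 0 0 0" --pt "0 0 0 0 0 0 0" --pt "0 0 0 0 0 0 0" --pt "0 0 0 0 0 0 0"

```text
t: 70.3
tool_pos: [0.5653, -0.2198, 0.1135]
orientation: [-3.076, -0.133, -0.548]
force: [10.6, 1.6, -3.3]
opening: 0.0003
gripper_force: 4.4
```

>>> move_arm --pt "0 0 0 0.3 0 0.1 0" --pt "0 0 0 0.3 0 0.1 0" --pt "0 0 0 0.25 0 -0.7 0" --pt "0 0 0 0.28 0 -0.76 0" --pt "0 0 0 0.28 0 -0.76 0" --pt "0 0 0 0.28 0 -0.76 0" --pt "0 0 0 0.28 0 -0.76 0" --pt "0 -0.9 0 0 0 0 0" --pt "0 -0.9 0 0 0 0 0" --pt "0 -0.9 0 0 0 0 0"

```text
t: 71.3
tool_pos: [0.58, -0.219, 0.2136]
orientation: [-3.136, -0.134, -0.1]
force: [0.9, 1.3, 0.7]
opening: 0.0004
gripper_force: 0.0
```

>>> move_arm --pt "0 -0.65 0 0 0 0 0" --pt "0 0 0 -0.6 0 0 0" --pt "0 0 0 -0.8 0 0 0" --pt "0 0 0 -0.8 0 0 0" --pt "0 0 0 -0.8 0 0 0" --pt "0 0 0 0 0 0 0" --pt "0 0 0 0 0 0 0" --pt "0 0 0 0 0 0 0" --pt "0 0 0 0 0 0 0" --pt "0 0 0 0 0 0 0"

```text
t: 72.3
tool_pos: [0.5055, -0.2249, 0.2126]
orientation: [-3.139, -0.136, 0.002]
force: [0.0, 0.2, -0.3]
opening: 0.0006
gripper_force: 0.0
```

```bash
python3 - <<'E'
from h import *
p=np.array([.5488,-.2223])-ex*.0405
go(*p,.111,-85);rel(*p,.111)
c=cam("top");scale(c)
E
```

```text
t=72.3 tcp=[ 0.5055 -0.2249  0.2126] th0=-85.0 tilt=[-0.001  0.   ] F=[ 0.   0.2 -0.3] open=0.6 gf=0.0  TURNz=-0.00u  (after turn) SHIFT x=0.11 y=0.05 z=4.06 u; q6=0.97
t 72.3 [ 0.5055 -0.2249  0.2126] zdir [-0.001  0.    -1.   ] F [ 0.   0.2 -0.3] shift u [0.12 0.05 4.06]
pan z 0.07078628831021216 ((468.6531066894531, -33.238067626953125), (108.97515106201172, 276.12677001953125), 4.9330620765686035)
dish [ 0.66717895 -0.01540968  0.09630016] ((671.0935668945312, -16.031490325927734), 42.19724655151367) rim 0.10437232444444633 floor 0.0803857694882979
grip 21 [[ 0.54321648 -0.2160464   0.118     ]]
```

>>> move_arm --pt "0 0 0 0 0.05 0.8 0" --pt "0 0 0 0 0 0.9 0" --pt "0 0 0 0 0 0.9 0" --pt "0 0 0 0 0 0.9 0" --pt "0 0 0 0 0 0.55 0" --pt "0 0 0 0 0 0 0" --pt "0 0 0 0.25 0 0 0" --pt "0 0 0 0.25 0 0 0" --pt "0 0 0 0.25 0 0 0" --pt "0 0 0 0.25 0 0 0"

```text
t: 73.35
tool_pos: [0.5303, -0.2246, 0.1127]
orientation: [3.138, 0.136, -0.003]
force: [-11.7, -1.2, 9.2]
opening: 0.0002
gripper_force: 5.8
```

>>> move_arm --pt "0 0 0 0.25 0 0 0" --pt "0 0 0 0.25 0 0 0" --pt "0 0 0 0.25 0 0 0" --pt "0 0 0 0.25 0 0 0" --pt "0 0 0 0.25 0 0 0" --pt "0 0 0 0.25 0 0 0" --pt "0 0 0 0.25 0 0 0" --pt "0 0 0 0.25 0 0 0" --pt "0 0 0 0.25 0 0 0" --pt "0 0 0 0.25 0 0 0"

```text
t: 74.35
tool_pos: [0.5926, -0.2187, 0.1111]
orientation: [3.139, 0.136, -0.002]
force: [-4.0, -1.5, -0.5]
opening: 0.0006
gripper_force: 2.1
```

>>> move_arm --pt "0 0 0 0.25 0 0 0" --pt "0 0 0 0.25 0 0 0" --pt "0 0 0 0.25 0 0 0" --pt "0 0 0 0.25 0 0 0" --pt "0 0 0 0.1 0 0 0" --pt "0 0 0 0.1 0 0 0" --pt "0 0 0 0 0 0 0" --pt "0 0 0 0 0 0 0" --pt "0 0 0 0 0 0 0" --pt "0 0 0 0 0 0 0"

```text
t: 75.35
tool_pos: [0.6204, -0.2151, 0.1087]
orientation: [-3.136, -0.136, 0.009]
force: [-5.6, 0.0, -5.0]
opening: 0.0004
gripper_force: 3.0
```

>>> move_arm --pt "0 0 0 0.1 0 0 0" --pt "0 0 0 0.1 0 0 0" --pt "0 0 0 0.08 0 0 0" --pt "0 0 0 0 0 0 0" --pt "0 0 0 0 0 0 0" --pt "0 0 0 0 0 0 0" --pt "0 0 0 0 0 0 0" --pt "0 0 0 0 0 0 0" --pt "0 0 0 0 0 0 0" --pt "0 0 0 0 0 0 0"

```text
t: 76.35
tool_pos: [0.6237, -0.2148, 0.108]
orientation: [-3.135, -0.135, 0.022]
force: [-24.0, -0.3, 3.3]
opening: 0.0005
gripper_force: 11.8
```

```bash
python3 - <<'E'
from h import *
rel(.6242,-.2168,.111)
E
```

```text
t 76.3 [ 0.6237 -0.2148  0.108 ] zdir [-0.014  0.003 -1.   ] F [-24.   -0.3   3.3] shift u [ 0.01  0.08 -0.12]
```

At the stop, with 24 N. I'll back off, raise, and check.

>>> move_arm --pt "0 0 0 -0.4 0 0 0" --pt "0 0 0 -0.5 0 0 0" --pt "0 0 0 -0.5 0 -0.5 0" --pt "0 0 0 -0.3 0 -1 0" --pt "0 0 0 0 0 -1 0" --pt "0 0 0 0 0.5 -1 0" --pt "0 0 0 0 1 -1 0" --pt "0 0 0 0 1 0 0" --pt "0 0 0 0 1 0 0" --pt "0 0 0 0 1 0 0"

```text
t: 77.35
tool_pos: [0.5978, -0.332, 0.2244]
orientation: [3.138, 0.137, 0.002]
force: [0.9, 0.9, -0.6]
opening: 0.0007
gripper_force: 0.0
```

>>> move_arm --pt "0 0 0 0 1 0 0" --pt "0 0 0 0 1 0 0" --pt "0 0 0 0 1 0 0" --pt "0 0 0 0 0 0 0" --pt "0 0 0 0 0 0 0" --pt "0 0 0 0 0 0 0" --pt "0 0 0 0 0 0 0" --pt "0 0 0 0 0 0 0" --pt "0 0 0 0 0 0 0" --pt "0 0 0 0 0 0 0"

```text
t: 78.35
tool_pos: [0.6032, -0.4057, 0.2241]
orientation: [3.138, 0.136, -0.001]
force: [0.2, 0.7, 0.7]
opening: 0.0004
gripper_force: 0.0
```

```bash
python3 - <<'E'
from h import *
c=cam("top");scale(c)
for z in(.107,.137,.167): print(z);ingots(c,z)
a=c["frame"][120:285,250:480]
b=cam("side")["frame"][60:260,220:440]
cv2.imwrite("pics/j.png",np.hstack([cv2.resize(a,(460,330)),cv2.resize(b,(330,330))])[:,:,::-1])
E
```

```text
pan z 0.07630955686796459 ((469.59783935546875, -33.44740295410156), (111.04834747314453, 277.66064453125), 4.870475769042969)
dish [ 0.66789358 -0.01553993  0.09430057] ((673.2804565429688, -15.847203254699707), 42.054969787597656) rim 0.10163107939726856 floor 0.07775590090486206
grip 95 [[ 0.64128241 -0.21241182  0.118     ]]
0.107
[297. 232.] (462, 68, 41, 40, 94.8)
[376. 226.] (479, -139, 40, 36, 4.6)
0.137
[313. 230.] (465, 26, 40, 40, 90.4)
[362. 226.] (475, -97, 40, 38, 5.1)
[432. 118.] (768, -283, 125, 66, 90.4)
0.167
[338. 227.] (470, -36, 76, 40, 94.6)
```

View pics/j.png

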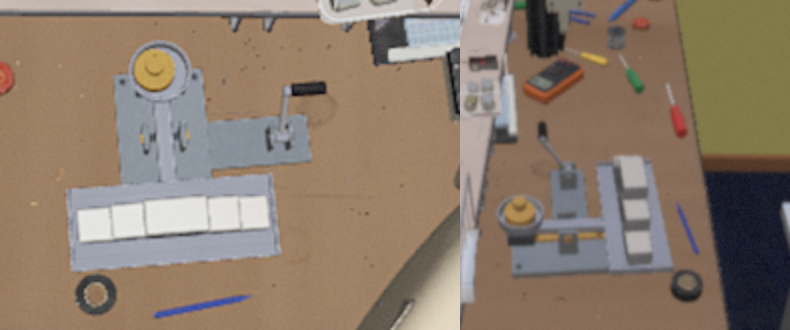

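The wall (top ingot at (470,-36) mm), the weight in its dish, the level pan and the lever at its stop are all confirmed, and the robot is clear. Handing in.

```bash
python3 -c "
from plant import close_job;print(close_job())"
```

```text
the job is handed in; nothing more can be done
None
```

I finished every step in the order asked and handed the job in after about 78 s of robot time: the six-ingot wall stands on the level, arrested pan and the set weight is in its dish; the hand-in gave no verdict.

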